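# Hang pallet-truck rollers on a balance rack

## Task

Put the three spare pallet-truck rollers from the cradle onto the pivoting bar of the balance rack: the two narrow rollers on the arm at the robot's left and the wide roller on the arm at its right, each slid fully home against the collar or the roller already there, so that the loaded bar ends up level. Load the arms alternately, left, right, left, and ease each roller's weight onto the bar before letting go, so that the bar never swings or tips far, and force nothing against it. Leave everything else on the bench alone.

Things in the scene. Friction and masses are not known exactly. Their poses are not given: they have to be found in the camera images.
- narrow_a_center (a point): Centre of a narrow pallet-truck roller: a dark plastic tread on a steel hub, a hollow cylinder 30 mm wide, 66 mm outside diameter, with a 26 mm through bore, about 330 g. It starts lying on its side in the cradle, axis level along the cradle, its centre 43 mm above the bench. The point's y axis is the roller's axis.
- narrow_b_center (a point): Centre of a narrow pallet-truck roller: a dark plastic tread on a steel hub, a hollow cylinder 30 mm wide, 66 mm outside diameter, with a 26 mm through bore, about 330 g. It starts lying on its side in the cradle, axis level along the cradle, its centre 43 mm above the bench. The point's y axis is the roller's axis. The two narrow rollers are interchangeable.
- wide_center (a point): Centre of a wide pallet-truck roller: a dark plastic tread on a steel hub, a hollow cylinder 60 mm wide, 66 mm outside diameter, with a 26 mm through bore, about 660 g. It starts lying on its side in the cradle, axis level along the cradle, its centre 43 mm above the bench. The point's y axis is the roller's axis.
- cradle: Low wooden cradle fixed to the bench in front of the stand: a board 120 x 330 mm, 8 mm thick, with two rails along its y axis, 16 to 30 mm either side of its middle and 14 mm high above the bench, between which the three rollers lie in a row about 100 mm apart. Origin under its middle; y along the row.
- stand: Grey steel balance rack fixed to the bench: foot plate 170 x 150 mm, 10 mm thick, a 30 mm square column in its middle and a fork 46 mm (x) by 34 mm (y) at the top, 255 mm above the bench, which carries the pivot of the bar. Origin under the foot; x axis points away from the robot, y along the bar.
- rack_bar (a joint): Tilt of the bar about the stand's x axis, in rad: 0 level, positive when the left arm is up; end stops at 0.22. The sprung, lightly damped pivot dips towards the heavier side: moderately under one narrow roller, too far under two narrow rollers on one arm or the wide roller alone. A roller let go before the bar carries its weight, or while pressed down, makes it swing.
- bar_pivot (a point): Pivot of the bar, in the fork, 235 mm above the bench; the bar turns about the x axis through it.
- bar_mid (a point): Middle of the bar, on the common axis of its two arms, 30 mm below the pivot; it turns with the bar, its y axis lies along the arms towards the left tip.
- left_collar (a point): Centre of the outer face of the left (+y) arm's collar, 90 mm from bar_mid: a disc of 42 mm diameter, where a roller is home. The arms are plain round steel rods of 23 mm diameter, so a bore has 1.5 mm of play all round.
- right_collar (a point): The same on the right (-y) arm.
- left_tip (a point): Tip of the left arm, on its axis, 185 mm from bar_mid; its last 8 mm taper to 16 mm diameter.
- right_tip (a point): The same on the right arm.
- bearing: Bystander: a steel ball bearing, 42 mm across and 12 mm thick, lying flat; origin under its middle. Leave it where it is.
- cutter: Bystander: a grey box cutter, 150 mm long, lying flat; origin under its middle. Leave it where it is.
- stapler: Bystander: a black stapler, 150 mm long and 55 mm tall; origin under its middle. Leave it where it is.
- small_carton: Bystander: a small closed carton, 115 x 85 x 60 mm; origin under its middle. Leave it where it is.
- cleaner: Bystander: a white cleaner bottle, 56 mm across and 150 mm tall, standing; origin under its middle. Leave it where it is.
- mug: Bystander: a white mug, 80 mm across and 92 mm tall; origin under its middle. Leave it where it is.
- dispenser: Bystander: a desk tape dispenser with a big roll of brown tape standing in it, 170 mm long and 124 mm tall; origin under its middle. Leave it where it is.
Mind the look-alikes: they are no part of the job. Leave any turquoise look-alike of the part that bears narrow_a_center alone.

How it is judged:
By the outcome, as a careful person would: the job done as asked, in the order asked, and still so for the second after the job is handed in, with the robot touching nothing.
It also fails if it takes over 72 s, if anything falls off the work surface, if the arm or the gripper's body presses on something with over 40 N, if the wrist force passes 120 N, or if a joint passes its speed limit or range.

## Robot

A 6-joint arm with a two-finger parallel gripper is mounted at the origin on the work surface. World frame = base frame: x ahead of the robot, y to its left, z up, the work surface at z = 0. Lengths are in mm, angles in rad, forces in N, time in s.
With the tool pointing down it reaches from about 325 to 775 mm from the base axis. Payload 5.5 kg.
Tool frame: the origin (TCP) lies midway between the tips of the shut fingers; the grasp point (between the pads) lies 19 mm behind it (bot.tcp_to_grasp is the distance from the TCP to the grasp point, in mm); z points along the fingers, y is the direction in which the jaws open and shut (so a half turn about z gives the same grasp; the last joint's range is limited). The gripper opens to 88 mm and grips with 3 to 60 N. Pads are 20 mm wide; open, the fingers measure 115 mm over their backs; the gripper's body (75 mm by 178 mm) begins 61 mm behind the grasp point.
Start: joints at [1.132, 0.091, 1.231, -0, 1.82, -0.057], TCP at [223.56, 556.81, 222.631] pointing down, gripper open.
Joint ranges: [-2.87, 2.87], [-0.86, 2.18], [0.17, 2.46], [-1.51, 4.65], [0.06, 2.69], [-2.65, 2.65]. Speed limits (rad/s): [2.57, 2.57, 3.01, 3.14, 3.14, 3.14].

## Interface

Orientations are given as a unit quaternion [x, y, z, w].
In Python, from workcell import telemetry, snapshot, camera_info, bot gives the robot as it stands.
- The arm moves only by the tool step_arm, never from a script. Its argument "plan" is one flat list of numbers, 7 for each row, row after row: the turn, a rotation vector about the tool's x, y, z in rad, then the shift along the tool's x, y, z in cm, then the opening, from -1 (shut) to 1 (fully open). A call has 1 to 20 rows; each row is the pose to reach, as a shift and turn from the pose measured when the call began, along the tool's axes at that moment; what a row does not reach only later rows make up. A row lasts 1/8 s, in which the tool goes at most 62.5 mm and 10.7 degrees, less where a joint would pass 70% of its speed; a pose out of reach is approached as far as the arm can. A call with a gripper value outside its range is refused whole. The fingers move at their own pace and stop on an object; the grip force is fixed at half the most. Time passes only in rows, so rows that repeat a pose let the fingers close. It gives the time, the measured TCP pose, the force and the opening at its end, in the units of the state.
- telemetry.state(): the state, without advancing time (a new reading comes with each control period).
- snapshot(name): name is "side" or "top" or "wrist"; returns the picture (400x640x3 uint8, red, green, blue); there is no depth.
- camera_info(name): a dict with "intrinsics" (3x3 intrinsics, pixels), "k1" (the pictures are not rectified: a ray, as slopes to the right and down, at radius r is drawn at 1 + k1 r^2 times it, then the intrinsics apply), "R" (3x3) and "t" (3): a world point X has camera coordinates R X + t. Camera axes: x right, y down, z forward; pixel columns grow to the right and rows downward; lengths in mm; the calibration is good to about 2 mm. A picture is of the moment at which its call begins: read the wrist's pose just before it. camera_info takes no time and is no camera call; for the wrist camera it gives the pose at the moment of the call.
- bot.close_job(): hands the job in, once; it reports no verdict.
The state is a dict: "t": time; "joint_positions": joint angles; "qd": joint speeds; "tau": joint torques, N m; "tcp_pos": TCP position; "tcp_rot": TCP orientation; "force": force on the tool from outside, world axes, zero at the start; "ft_torque": the same for the moment, N m; "opening": finger opening in mm.
Only numpy, scipy, OpenCV 4.12 (cv2) and the standard library are available. Lean on these libraries where they do the work, as an engineer would, in place of code of your own. Each camera call takes 0.05 s, during which the arm holds its last target.

## Working session

There is one attempt and no reset: what is moved stays moved. The work goes in short steps, Python scripts to look and compute and a tool call to move; the robot and the scene stay as the last step left them, time stands still between calls to the robot, and variables do not carry over. Pictures are saved under pics/ and viewed, and the job is handed in when it is done.

Besides the shell and the picture viewer there is one more tool, called after "Emit:" as name(argument=value, ...) on one line, values as JSON. step_arm: Moves the arm, as the interface text tells. Its arguments: {"type":"object","properties":{"plan":{"type":"array"}},"required":["plan"]}

```bash
ls; mkdir -p pics
python3 - <<'E'
from workcell import telemetry, snapshot, camera_info, bot
import cv2
for n in ["top","side","wrist"]:
    c=camera_info(n); print(n,c)
    cv2.imwrite(f"pics/{n}0.png",cv2.cvtColor(snapshot(n),cv2.COLOR_RGB2BGR))
print(telemetry.state())
E
```

```text
pics
top {'intrinsics': array([[395.62177457,   0.        , 314.18881902],
       [  0.        , 395.62177457, 196.90116159],
       [  0.        ,   0.        ,   1.        ]]), 'k1': -0.07248472653717594, 'R': array([[ 0.01284118, -0.99975692, -0.01792235],
       [-0.99384308, -0.01078844, -0.11027031],
       [ 0.11005015,  0.01922801, -0.99374003]]), 't': array([  11.64752424,  534.65466622, 1219.2799584 ])}
side {'intrinsics': array([[515.06487571,   0.        , 323.18194024],
       [  0.        , 515.06487571, 212.50653082],
       [  0.        ,   0.        ,   1.        ]]), 'k1': 0.05089157551598935, 'R': array([[ 0.98466654, -0.17371496,  0.01596598],
       [-0.11196429, -0.69951464, -0.70579265],
       [ 0.13377518,  0.69318279, -0.70823854]]), 't': array([-541.70198627,  176.30258583, 1457.27045388])}
wrist {'intrinsics': array([[357.24193647,   0.        , 320.67113313],
       [  0.        , 357.24193647, 203.82383686],
       [  0.        ,   0.        ,   1.        ]]), 'k1': -0.06685321318474678, 'R': array([[ 0.37255244,  0.92801053, -0.00106908],
       [ 0.89833143, -0.36034818,  0.2512963 ],
       [ 0.23282037, -0.09458144, -0.96790962]]), 't': array([-599.53267573,  -29.48322775,  389.60201983])}
{'t': 0.15, 'joint_positions': array([ 1.13231820e+00,  9.17068747e-02,  1.23158718e+00, -1.64023218e-06,
        1.81978762e+00, -5.66925814e-02]), 'qd': array([-0.0002649 , -0.00141705, -0.00275815, -0.00011382,  0.00066229,
        0.00172007]), 'tau': array([ 1.94711065e-03, -4.47042990e+01, -4.06908703e+01,  6.99398085e-02,
        2.74248939e-02, -1.20122877e-04]), 'tcp_pos': array([223.45396151, 556.60745087, 221.76654256]), 'tcp_rot': array([ 1.89735671e-01,  9.81834925e-01, -7.21999741e-04, -1.81680922e-04]), 'force': array([-0.58672842, -0.34106909,  0.55154019]), 'ft_torque': array([0.01630036, 0.0067346 , 0.01095688]), 'opening': 88.1236740102033}
```

View pics/top0.png

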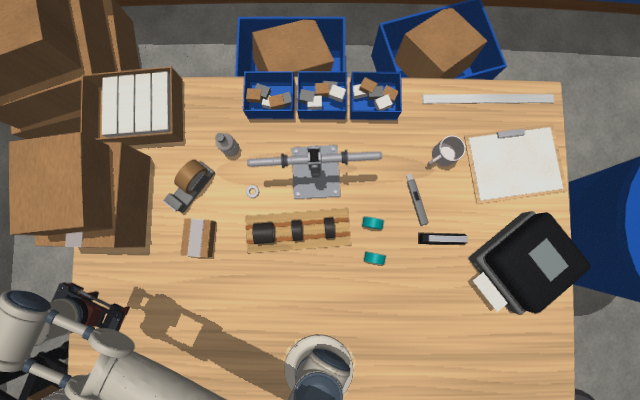

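View pics/side0.png

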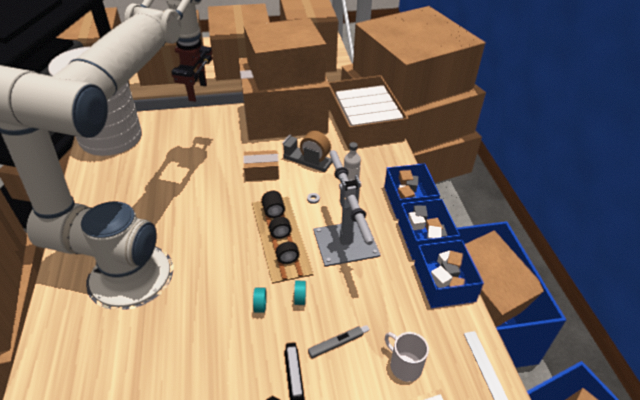

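View pics/wrist0.png

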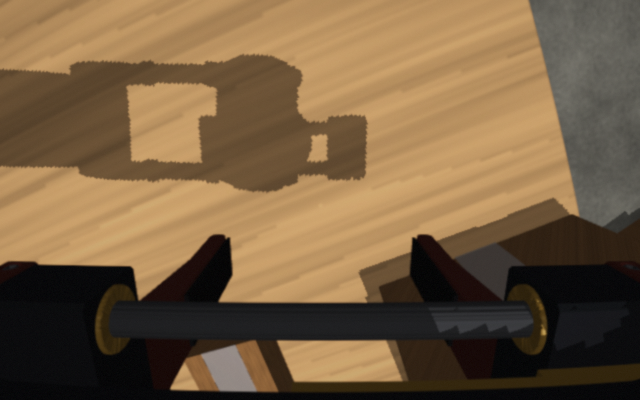

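```bash
cat > h.py <<'E'
import numpy as np, cv2
from workcell import telemetry, snapshot, camera_info, bot
from scipy.spatial.transform import Rotation as Ro
def proj(c,X):
    X=np.atleast_2d(X); P=X@c['R'].T+c['t']; s=P[:,:2]/P[:,2:]
    s=s*(1+c['k1']*(s**2).sum(1))[:,None]
    K=c['intrinsics']; return s*[K[0,0],K[1,1]]+[K[0,2],K[1,2]]
def ray(c,uv):
    K=c['intrinsics']; d=(np.array(uv,float)-[K[0,2],K[1,2]])/[K[0,0],K[1,1]]; s=d.copy()
    for _ in range(30): s=d/(1+c['k1']*(s@s))
    o=-c['R'].T@c['t']; v=c['R'].T@np.array([s[0],s[1],1]); return o,v/np.linalg.norm(v)
def atz(c,uv,z):
    o,v=ray(c,uv); return o+v*(z-o[2])/v[2]
def tri(cs,uvs):
    A=np.zeros((3,3));b=np.zeros(3)
    for c,u in zip(cs,uvs):
        o,v=ray(c,u);M=np.eye(3)-np.outer(v,v);A+=M;b+=M@o
    return np.linalg.solve(A,b)
def snap(n,fn,crop=None,f=1):
    c=camera_info(n); im=cv2.cvtColor(snapshot(n),cv2.COLOR_RGB2BGR); cv2.imwrite('pics/raw_'+fn+'.png',im)
    if crop: x0,y0,x1,y1=crop; im=im[y0:y1,x0:x1]
    cv2.imwrite('pics/'+fn+'.png',cv2.resize(im,None,fx=f,fy=f,interpolation=cv2.INTER_CUBIC)); return c
E
python3 - <<'E'
import cv2
a=cv2.imread('pics/top0.png')[120:280,230:400]; cv2.imwrite('pics/top0z.png',cv2.resize(a,None,fx=3.7,fy=3.7,interpolation=cv2.INTER_CUBIC)[:600])
a=cv2.imread('pics/side0.png')[140:290,240:400]; cv2.imwrite('pics/side0z.png',cv2.resize(a,None,fx=4,fy=4,interpolation=cv2.INTER_CUBIC))
E
```

```text
(no output)
```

View pics/top0z.png

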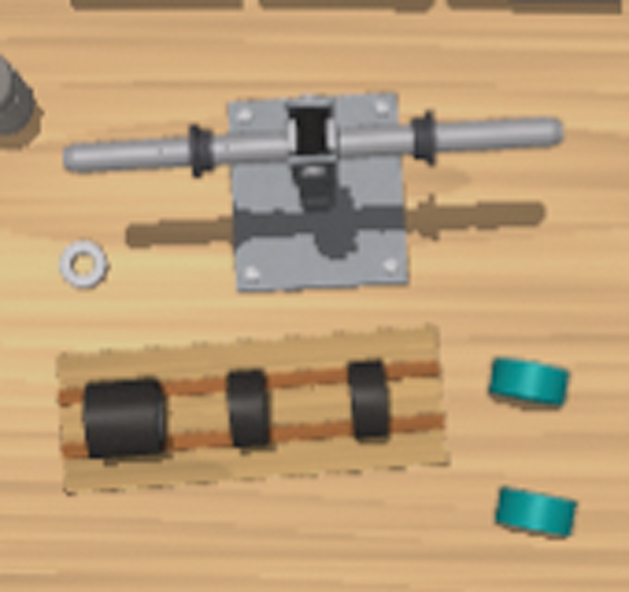

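View pics/side0z.png

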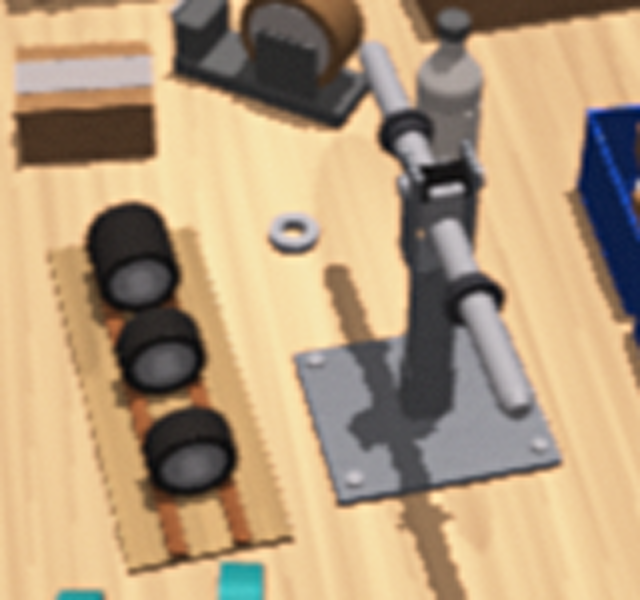

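Run:
```python
from h import *
np.set_printoptions(precision=1,suppress=True)
T=camera_info('top');S=camera_info('side')
t=lambda u:(np.array(u)/3.7+[230,120]); s=lambda u:(np.array(u)/4+[240,140])
print('tips',tri([T,S],[t((66,158)),s((370,52))]),tri([T,S],[t((560,131)),s((517,405))]))
print('collars',tri([T,S],[t((201,150)),s((404,132))]),tri([T,S],[t((425,136)),s((474,298))]))
cr=np.array([atz(T,t(p),8) for p in [(58,355),(438,327),(448,463),(68,492)]]);print(cr,cr.mean(0)); d=(cr[0]+cr[3]-cr[1]-cr[2])/2;print(d,np.linalg.norm(d),np.arctan2(-d[0],d[1]))
cr=np.array([atz(S,s(p),8) for p in [(50,255),(195,232),(292,540),(130,572)]]);print('side',cr.mean(0));d=(cr[0]+cr[1]-cr[3]-cr[2])/2;print(d,np.linalg.norm(d),np.arctan2(-d[0],d[1]))
for a in [((228,103),(396,94),(408,283),(238,290))]:
    q=np.array([atz(T,t(p),10) for p in a]);print('foot',q.mean(0));d=(q[0]+q[3]-q[1]-q[2])/2;print(np.linalg.norm(d),np.arctan2(-d[0],d[1]))
q=np.array([atz(S,s(p),10) for p in [(297,353),(485,325),(560,462),(340,502)]]);print(q.mean(0),q)
# rollers: top line at z=76
for e in [((86,412),(164,412)),((230,408),(267,408)),((352,400),(387,400))]:
    print([atz(T,t(p),60) for p in e])
```

```text
tips [608.6 198.1 206.8] [ 631.3 -167.   213.9]
collars [613.8  97.  214.1] [627.1 -67.9 209.8]
[[ 472.9  237.7    8. ]
 [ 501.1  -91.4    8. ]
 [ 384.4 -100.5    8. ]
 [ 355.1  225.6    8. ]] [428.4  67.8   8. ]
[-28.7 327.6   0. ] 328.8874733638743 0.08750030326171662
side [432.8  68.4   8. ]
[-28.7 325.    0. ] 326.2430500467191 0.088215081647629
foot [618.2  14.3  10. ]
147.79104569813805 0.057785512588724525
[619.6  16.4  10. ] [[537.4  86.8  10. ]
 [686.9  93.   10. ]
 [709.8 -51.6  10. ]
 [544.2 -62.7  10. ]]
[array([422.8, 202.9,  60. ]), array([423.7, 138. ,  60. ])]
[array([427.8,  83.4,  60. ]), array([428.2,  52.8,  60. ])]
[array([435.6, -17.3,  60. ]), array([436. , -46.1,  60. ])]
```

```bash
cat >> h.py <<'E'
def tool(a,tilt=0,barx=None):
    # tool x at yaw a from +x; tilt: rotation about horizontal axis (a-pi/2)
    x=np.array([np.cos(a),np.sin(a),0]);z=np.array([0,0,-1.]);R=np.c_[x,np.cross(z,x),z]
    ax=np.array([np.cos(a-np.pi/2),np.sin(a-np.pi/2),0]); return Ro.from_rotvec(ax*tilt).as_matrix()@R
def plan(wps,open_):
    """wps: list of (grasp-point pos, R, n rows, opening); interpolates"""
    s=telemetry.state(); R0=Ro.from_quat(s['tcp_rot']).as_matrix(); p0=s['tcp_pos'].copy(); pp=p0;RR=R0; rows=[]
    for g,R,n,o in wps:
        p=np.array(g)+R[:,2]*bot.tcp_to_grasp
        dv=Ro.from_matrix(RR.T@R).as_rotvec()
        for k in range(1,n+1):
            f=k/n; Rk=RR@Ro.from_rotvec(dv*f).as_matrix(); pk=pp+(p-pp)*f
            rows.append(list(np.round(Ro.from_matrix(R0.T@Rk).as_rotvec(),3)+0)+list(np.round(R0.T@(pk-p0)/10,2)+0)+[o])
        pp=p;RR=R
    print(len(rows)); print(','.join('%g'%v for r in rows for v in r))
def show():
    s=telemetry.state(); R=Ro.from_quat(s['tcp_rot']).as_matrix(); np.set_printoptions(precision=3,suppress=True)
    print('t',s['t'],'grasp',s['tcp_pos']-R[:,2]*bot.tcp_to_grasp,'yaw',np.arctan2(R[1,0],R[0,0])-np.pi/2,'tilt',R[2,0],'F',s['force'],'M',s['ft_torque'],'op',s['opening'])
E
python3 - <<'E'
from h import *
show()
c=camera_info('wrist'); s=telemetry.state(); R=Ro.from_quat(s['tcp_rot']).as_matrix()
o=-c['R'].T@c['t']; print('cam in tool',R.T@(o-s['tcp_pos']), c['R']@R)
plan([([560,205,330],tool(np.pi/2+.06),12,1)],1)
E
```

```text
t 0.15 grasp [223.466 556.633 240.467] yaw 1.189010318035117 tilt 8.278313777446817e-05 F [-0.587 -0.341  0.552] M [0.016 0.007 0.011] op 88.1236740102033
cam in tool [  69.384   -0.084 -162.234] [[ 0.     1.    -0.001]
 [-0.968 -0.    -0.251]
 [-0.251  0.001  0.968]]
12
0,0,0.094,-3.69,-1.68,-0.74,1,0,0,0.188,-7.39,-3.35,-1.49,1,0,0,0.282,-11.08,-5.03,-2.23,1,0,0,0.376,-14.78,-6.7,-2.98,1,-0.001,0,0.47,-18.47,-8.38,-3.72,1,-0.001,0,0.565,-22.17,-10.05,-4.46,1,-0.001,0,0.659,-25.86,-11.73,-5.21,1,-0.001,0.001,0.753,-29.55,-13.4,-5.95,1,-0.001,0.001,0.847,-33.25,-15.08,-6.7,1,-0.001,0.001,0.941,-36.94,-16.75,-7.44,1,-0.001,0.001,1.035,-40.64,-18.43,-8.18,1,-0.001,0.001,1.129,-44.33,-20.1,-8.93,1
```

Run:
```python
from h import *
plan([([545,15,390],tool(np.pi/2+.06),14,1)],1)
```

```text
14
0,0,0.081,-3.57,-2.74,-1.06,1,0,0,0.161,-7.15,-5.47,-2.13,1,0,0,0.242,-10.72,-8.21,-3.19,1,0,0,0.323,-14.29,-10.94,-4.26,1,0,0,0.403,-17.86,-13.68,-5.32,1,-0.001,0,0.484,-21.44,-16.42,-6.39,1,-0.001,0,0.565,-25.01,-19.15,-7.45,1,-0.001,0,0.645,-28.58,-21.89,-8.51,1,-0.001,0,0.726,-32.15,-24.62,-9.58,1,-0.001,0.001,0.806,-35.73,-27.36,-10.64,1,-0.001,0.001,0.887,-39.3,-30.1,-11.71,1,-0.001,0.001,0.968,-42.87,-32.83,-12.77,1,-0.001,0.001,1.048,-46.44,-35.57,-13.84,1,-0.001,0.001,1.129,-50.02,-38.3,-14.9,1
```

Emit:
step_arm(plan=[0,0,0.081,-3.57,-2.74,-1.06,1,0,0,0.161,-7.15,-5.47,-2.13,1,0,0,0.242,-10.72,-8.21,-3.19,1,0,0,0.323,-14.29,-10.94,-4.26,1,0,0,0.403,-17.86,-13.68,-5.32,1,0,0,0.484,-21.44,-16.42,-6.39,1,0,0,0.565,-25.01,-19.15,-7.45,1,0,0,0.645,-28.58,-21.89,-8.51,1,0,0,0.726,-32.15,-24.62,-9.58,1,0,0,0.806,-35.73,-27.36,-10.64,1,0,0,0.887,-39.3,-30.1,-11.71,1,0,0,0.968,-42.87,-32.83,-12.77,1,0,0,1.048,-46.44,-35.57,-13.84,1,0,0,1.129,-50.02,-38.3,-14.9,1,0,0,1.129,-50.02,-38.3,-14.9,1])

```text
t: 2.02
tcp_pos: [546.1, 12.6, 370.5]
tcp_rot: [0.687, 0.727, -0.001, -0.0]
force: [-0.6, 0.0, -1.0]
opening: 87.8
```

Run:
```python
from h import *
show(); snap('wrist','w1'); 
import pickle; pickle.dump(camera_info('wrist'),open('w1.pkl','wb')); show()
```

```text
t 2.025 grasp [546.145  12.672 389.189] yaw 0.05571326151111333 tilt -0.001597764422661266 F [-0.571  0.044 -1.038] M [-0.06   0.045  0.023] op 87.75570175688205
t 2.075 grasp [545.464  14.103 389.271] yaw 0.0583723222616539 tilt -0.0009646212903104792 F [ 0.465 -0.061 -0.241] M [-0.024  0.116 -0.012] op 87.71978011004963
```

View pics/w1.png

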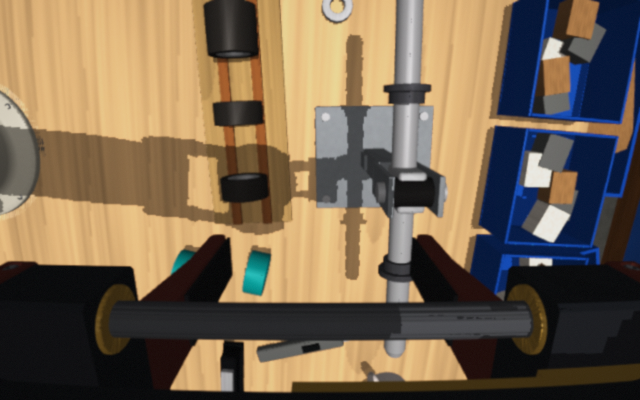

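Run:
```python
from h import *
import pickle
show(); c=snap('wrist','w2',(180,0,480,300),2.0); show(); pickle.dump(c,open('w2.pkl','wb'))
im=cv2.imread('pics/raw_w2.png')
g=im.astype(float)
# rod edges: rows profile
for r in [15,40,60,75,120,135,225,235,245]:
    print(r, [int(v) for v in g[r,380:432].mean(1)])
```

```text
t 2.075 grasp [545.464  14.103 389.271] yaw 0.0583723222616539 tilt -0.0009646212903104792 F [ 0.465 -0.061 -0.241] M [-0.024  0.116 -0.012] op 87.71978011004963
t 2.125 grasp [545.027  15.053 389.454] yaw 0.060134885830462004 tilt -0.0008191947855519053 F [0.107 0.241 0.814] M [-0.029  0.045 -0.015] op 87.78640262427383
15 [180, 183, 184, 185, 185, 185, 185, 185, 185, 185, 185, 186, 185, 184, 183, 177, 146, 102, 85, 93, 106, 115, 124, 131, 139, 144, 148, 156, 164, 177, 188, 195, 203, 204, 198, 185, 175, 167, 161, 156, 150, 144, 134, 135, 156, 174, 179, 179, 178, 178, 179, 180]
40 [186, 187, 187, 189, 189, 188, 188, 189, 189, 188, 189, 186, 185, 184, 182, 165, 111, 82, 91, 105, 116, 124, 131, 138, 145, 150, 156, 165, 176, 189, 199, 206, 210, 203, 191, 179, 170, 164, 158, 152, 146, 137, 134, 151, 169, 178, 180, 182, 182, 184, 186, 186]
60 [189, 189, 189, 190, 190, 191, 190, 190, 190, 188, 187, 186, 186, 187, 180, 138, 92, 87, 100, 112, 122, 130, 136, 144, 149, 155, 162, 175, 188, 199, 204, 207, 209, 197, 185, 173, 165, 159, 154, 149, 139, 135, 149, 163, 172, 178, 183, 186, 189, 189, 1
[... 849 characters left out ...]
, 90, 94, 108, 123, 133, 141, 148, 153, 160, 162, 168, 173, 176, 181, 183, 180, 175, 171, 167, 163, 158, 151, 145, 161, 187, 192, 192, 189, 187, 186, 185, 184, 183, 181, 179, 178, 178, 175, 170, 167, 171, 176]
235 [168, 176, 183, 187, 187, 187, 186, 183, 168, 110, 86, 100, 114, 126, 137, 145, 151, 155, 159, 165, 171, 175, 177, 180, 180, 177, 172, 169, 166, 162, 155, 147, 148, 168, 186, 187, 168, 122, 76, 54, 43, 39, 39, 37, 39, 41, 45, 52, 66, 84, 103, 131]
245 [184, 188, 187, 187, 187, 186, 182, 175, 145, 99, 93, 108, 120, 132, 141, 148, 153, 158, 163, 167, 172, 175, 179, 178, 176, 173, 169, 167, 163, 155, 137, 97, 42, 12, 10, 7, 9, 8, 10, 10, 14, 15, 19, 21, 20, 21, 21, 21, 21, 22, 20, 21]
```

View pics/w2.png

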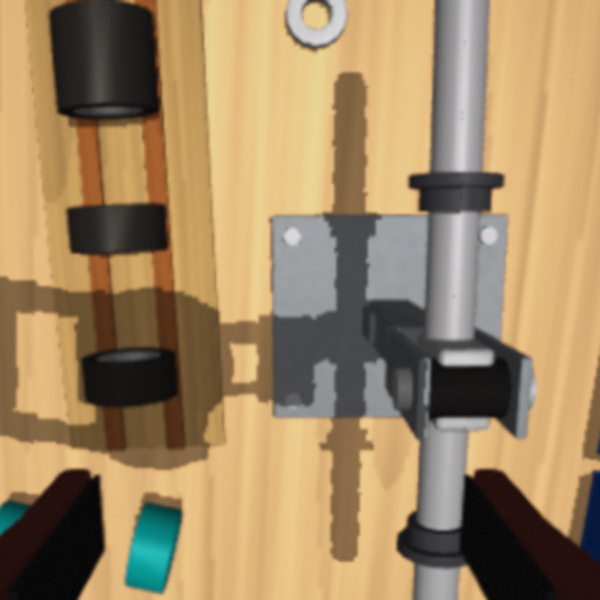

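```bash
cat > fit.py <<'E'
from h import *
from scipy.optimize import least_squares
def edges(c,x0,yaw,z0,tilt,rows,side,y0=15.5,r=11.5,ymid=15.5):
    ax=np.array([-np.sin(yaw)*np.cos(tilt),np.cos(yaw)*np.cos(tilt),np.sin(tilt)])
    o=-c['R'].T@c['t']; s=np.linspace(-200,200,401); P=np.array([x0,ymid,z0])+s[:,None]*ax
    v=P-o; n=np.cross(ax,v); n/=np.linalg.norm(n,axis=1)[:,None]
    # tangent correction
    d=np.linalg.norm(np.cross(v,ax),axis=1); vd=-(v-np.outer(v@ax,ax)); vd/=np.linalg.norm(vd,axis=1)[:,None]
    sa=r/d; n2=n*np.sqrt(1-sa**2)[:,None]+vd*sa[:,None]; n3=-n*np.sqrt(1-sa**2)[:,None]+vd*sa[:,None]
    out=[]
    A=proj(c,P+r*n2);B=proj(c,P+r*n3)
    if A[:,0].mean()>B[:,0].mean(): A,B=B,A
    for rw,sd in zip(rows,side):
        Q=A if sd<0 else B; o_=np.argsort(Q[:,1]); out.append(np.interp(rw,Q[o_,1],Q[o_,0]))
    return np.array(out)
E
python3 - <<'E'
from fit import *
import pickle
c=pickle.load(open('w2.pkl','rb'))
L={15:396.27,40:395.6,60:395.05,75:394.55,120:393.1,135:392.4,225:388.9,235:388.57,245:388.2}
Rr={15:424.05,40:423.3,60:422.7,75:421.8,135:419.2,225:413.2,235:413}
rows=list(L)+list(Rr);side=[-1]*len(L)+[1]*len(Rr);u=np.array(list(L.values())+list(Rr.values()))
f=lambda p:edges(c,p[0],p[1],205,0,rows,side)-u
r=least_squares(f,[619,.06]);print(r.x,r.fun)
f=lambda p:edges(c,p[0],p[1],p[2],p[3],rows,side)-u
r=least_squares(f,[619,.06,205,0],x_scale=[1,.01,1,.01]);print(r.x,r.fun)
z=lambda u:np.array(u)/2+[180,0]
q=np.array([atz(c,z(p),10) for p in [(273,215),(507,215),(273,416)]]);print('foot',q,(q[1]+q[2])/2)
for y in [(456,174),(436,553)]: print('collar',atz(c,z(y),205))
cr=[atz(c,z(p),8) for p in [(203,5),(224,442)]];print('cradle far edge',cr)
cr=[atz(c,z(p),14) for p in [(146,115),(152,195),(185,445),(160,260)]];print('rail outer',cr)
for e in [((53,60),(158,55)),((69,228),(166,225)),((84,378),(177,374))]:
    a=atz(c,z(e[0]),43);b=atz(c,z(e[1]),43);print(a,b,(a+b)/2)
print('center proj', proj(c,[[421,170,43],[430,68,43],[439,-31,43]])*1.0)
E
```

```text
[6.21765349e+02 6.65949438e-02] [ 0.28015474  0.24887116  0.19805781  0.22523823  0.14781118  0.30362449
  0.18616284  0.07742919  0.00133094  0.04225784 -0.22496329 -0.49349738
 -0.27542266 -0.65071058  0.18760713 -0.23622561]
[6.20796915e+02 7.03185416e-02 2.09260592e+02 1.52935793e-02] [ 0.00321061 -0.00809617 -0.04284177 -0.00355633 -0.044503    0.12353612
  0.08013319 -0.02029248 -0.08808563  0.32963072  0.04972536 -0.22907581
 -0.01878853 -0.42571698  0.36361112 -0.06577346]
foot [[533.68244673  87.77224322  10.        ]
 [700.37086629  98.44469378  10.        ]
 [541.91310607 -59.81108422  10.        ]] [621.14198618  19.31680478  10.        ]
collar [615.92113276 108.61316542 205.        ]
collar [627.34184852 -73.16423604 205.        ]
cradle far edge [array([478.618201  , 224.04399939,   8.        ]), array([505.44684121, -83.26947116,   8.        ])]
rail outer [array([442.85812184, 149.99795715,  14.        ]), array([448.1596031 ,  96.73789562,  14.        ]), array([476.24609929, -85.53582315,  14.        ]), array([454.75889013,  51.97530526,  14.        ])]
[387.44477695 177.44631009  43.        ] [455.17616091 183.31591958  43.        ] [421.31046893 180.38111483  43.        ]
[397.75192491  71.72179756  43.        ] [463.10165612  77.00327083  43.        ] [430.42679051  74.36253419  43.        ]
[407.31721853 -30.97132939  43.        ] [472.96566715 -24.31417975  43.        ] [440.14144284 -27.64275457  43.        ]
center proj [[232.28521548  37.19426405]
 [238.30569369 118.04495098]
 [244.34415794 190.28289134]]
```

Run:
```python
from h import *
R=tool(np.pi/2+.088)
plan([([430,70,130],R,7,1),([430,70,43],R,5,1),([430,70,43],R,1,1)],1)
```

```text
13
0,0,-0.004,0.89,-1.59,3.71,1,-0.001,0,-0.008,1.77,-3.17,7.42,1,-0.001,0,-0.012,2.66,-4.76,11.13,1,-0.001,0,-0.016,3.54,-6.34,14.83,1,-0.001,0.001,-0.02,4.43,-7.93,18.54,1,-0.002,0.001,-0.024,5.31,-9.52,22.25,1,-0.002,0.001,-0.028,6.2,-11.1,25.96,1,-0.002,0.001,-0.028,6.2,-11.1,27.7,1,-0.002,0.001,-0.028,6.2,-11.1,29.44,1,-0.002,0.001,-0.028,6.2,-11.09,31.18,1,-0.002,0.001,-0.028,6.2,-11.09,32.92,1,-0.002,0.001,-0.028,6.21,-11.09,34.66,1,-0.002,0.001,-0.028,6.21,-11.09,34.66,1
```

Emit:
step_arm(plan=[0,0,-0.004,0.89,-1.59,3.71,1,0,0,-0.008,1.77,-3.17,7.42,1,0,0,-0.012,2.66,-4.76,11.13,1,0,0,-0.016,3.54,-6.34,14.83,1,-0.001,0.001,-0.02,4.43,-7.93,18.54,1,-0.002,0.001,-0.024,5.31,-9.52,22.25,1,-0.002,0.001,-0.028,6.2,-11.1,25.96,1,-0.002,0.001,-0.028,6.2,-11.1,25.96,1])

```text
t: 3.12
tcp_pos: [426.9, 71.3, 108.1]
tcp_rot: [0.674, 0.739, -0.002, -0.002]
force: [-0.0, -0.9, 0.3]
opening: 88.0
```

Run:
```python
from h import *
import pickle
show(); c=snap('wrist','w3'); show(); pickle.dump(c,open('w3.pkl','wb'))
print(proj(c,[[430,70,43],[430,70,76],[445,70,43],[415,70,43]]))
```

```text
t 3.125 grasp [426.966  71.252 126.774] yaw 0.09153063621028212 tilt 0.0005831680318977303 F [-0.023 -0.9    0.312] M [-0.085  0.043  0.031] op 87.9870133266862
t 3.175 grasp [428.928  70.893 129.597] yaw 0.09063427175436356 tilt 0.0003074838612216716 F [0.266 0.866 0.622] M [-0.079  0.01  -0.021] op 87.64852578333583
[[327.078 220.47 ]
 [327.765 237.378]
 [349.484 222.466]
 [304.609 218.46 ]]
```

View pics/w3.png

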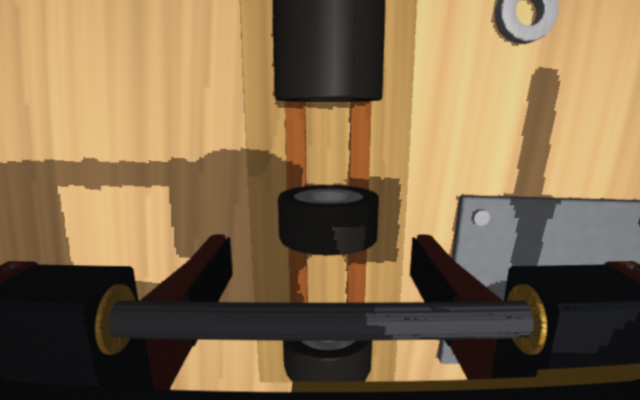

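Run:
```python
from h import *
import pickle
c=pickle.load(open('w3.pkl','rb'))
for y in (66,70,74): print(y,proj(c,[[430,y+15,76],[430,y-15,76],[430,y+15,43]])[:,1])
im=cv2.imread('pics/raw_w3.png').mean(2).astype(int)
print(list(im[180:260,328])); print(list(im[185:225,285]))
R=tool(np.pi/2+.088)
plan([([429.5,70,43],R,5,1),([429.5,70,43],R,2,1),([429.5,70,43],R,5,-1)],1)
```

```text
66 [219.18277441 267.60150781 204.53918229]
70 [212.43869665 261.36465579 198.65261801]
74 [205.62644278 255.06083571 192.7162189 ]
[np.int64(157), np.int64(158), np.int64(156), np.int64(150), np.int64(114), np.int64(62), np.int64(27), np.int64(25), np.int64(37), np.int64(51), np.int64(63), np.int64(77), np.int64(88), np.int64(91), np.int64(89), np.int64(90), np.int64(90), np.int64(90), np.int64(90), np.int64(89), np.int64(81), np.int64(68), np.int64(58), np.int64(38), np.int64(23), np.int64(15), np.int64(15), np.int64(21), np.int64(21), np.int64(22), np.int64(21), np.int64(20), np.int64(19), np.int64(19), np.int64(20), np.int64(21), np.int64(20), np.int64(21), np.int64(21), np.int64(19), np.int64(21), np.int64(19), np.int64(22), np.int64(19), np.int64(20), np.int64(20), np.int64(20), np.int64(21), np.int64(18), np.int64(21), np.int64(20), np.int64(20), np.int64(18), np.int64(20), np.int64(19), np.int64(21), np.int64(19), np.int64(20), np.int64(19), np.int64(20), np.int64(18), np.int64(20), np.int64(19), np.int64(19), np.int64(19), np.int64(20), np.int64(20), np.int64(20), np.int64(1
[... 408 characters left out ...]
64(16), np.int64(15), np.int64(16), np.int64(16), np.int64(17), np.int64(18), np.int64(17), np.int64(16), np.int64(15), np.int64(16), np.int64(17), np.int64(16), np.int64(15), np.int64(18), np.int64(16), np.int64(16), np.int64(16), np.int64(17), np.int64(18), np.int64(16), np.int64(18), np.int64(15), np.int64(17)]
12
0,0,0.001,-0.02,0.01,1.73,1,0,0,0.001,-0.04,0.02,3.46,1,-0.001,0,0.002,-0.06,0.04,5.2,1,-0.001,0,0.002,-0.08,0.05,6.93,1,-0.001,0,0.003,-0.1,0.06,8.66,1,-0.001,0,0.003,-0.1,0.06,8.66,1,-0.001,0,0.003,-0.1,0.06,8.66,1,-0.001,0,0.003,-0.1,0.06,8.66,-1,-0.001,0,0.003,-0.1,0.06,8.66,-1,-0.001,0,0.003,-0.1,0.06,8.66,-1,-0.001,0,0.003,-0.1,0.06,8.66,-1,-0.001,0,0.003,-0.1,0.06,8.66,-1
```

Emit:
step_arm(plan=[0,0,0.001,0.02,0.01,1.73,1,0,0,0.001,0.04,0.02,3.46,1,-0.001,0,0.002,0.06,0.04,5.2,1,-0.001,0,0.002,0.08,0.05,6.93,1,-0.001,0,0.003,0.1,0.06,8.66,1,-0.001,0,0.003,0.1,0.06,8.66,1,-0.001,0,0.003,0.1,0.06,8.66,1,-0.001,0,0.003,0.1,0.06,8.66,-1,-0.001,0,0.003,0.1,0.06,8.66,-1,-0.001,0,0.003,0.1,0.06,8.66,-1,-0.001,0,0.003,0.1,0.06,8.66,-1])

```text
t: 4.55
tcp_pos: [430.7, 72.0, 25.3]
tcp_rot: [0.675, 0.737, 0.001, 0.001]
force: [5.5, -0.7, 2.5]
opening: 65.4
```

Run:
```python
from h import *
show()
```

```text
t 4.55 grasp [430.611  72.02   44.005] yaw 0.08763156561732166 tilt 0.00020454299101179893 F [ 5.526 -0.703  2.545] M [-0.04  -0.799  0.01 ] op 65.4139150478923
```

Run:
```python
from h import *
plan([([430,72,125],tool(np.pi/2+.088),5,-1),([500,190,206],tool(np.pi/2+.068),5,-1),([606.4,235,206],tool(np.pi/2+.068),5,-1),([606.4,235,206],tool(np.pi/2+.068),2,-1)],1)
```

```text
17
0.001,0,0,0,-0.01,-1.62,-1,0.001,0,0,0,-0.02,-3.24,-1,0.002,0,0,0,-0.02,-4.86,-1,0.003,0,0,0,-0.03,-6.48,-1,0.004,0,0,0,-0.04,-8.1,-1,0.004,0,0.004,2.23,1.57,-9.71,-1,0.004,0,0.008,4.46,3.17,-11.33,-1,0.004,0,0.012,6.69,4.78,-12.94,-1,0.004,0,0.016,8.92,6.39,-14.56,-1,0.004,0,0.02,11.15,8,-16.17,-1,0.004,0,0.02,11.86,10.19,-16.16,-1,0.004,0,0.02,12.57,12.39,-16.15,-1,0.004,0,0.02,13.28,14.59,-16.15,-1,0.004,0,0.02,13.99,16.79,-16.14,-1,0.004,0,0.02,14.7,18.99,-16.13,-1,0.004,0,0.02,14.7,18.99,-16.13,-1,0.004,0,0.02,14.7,18.99,-16.13,-1
```

Emit:
step_arm(plan=[0.001,0,0,0,-0.01,-1.62,-1,0.001,0,0,0,-0.02,-3.24,-1,0.002,0,0,0,-0.02,-4.86,-1,0.003,0,0,0,-0.03,-6.48,-1,0.004,0,0,0,-0.04,-8.1,-1,0.004,0,0.004,2.23,1.57,-9.71,-1,0.004,0,0.008,4.46,3.17,-11.33,-1,0.004,0,0.012,6.69,4.78,-12.94,-1,0.004,0,0.016,8.92,6.39,-14.56,-1,0.004,0,0.02,11.15,8,-16.17,-1,0.004,0,0.02,11.86,10.19,-16.16,-1,0.004,0,0.02,12.57,12.39,-16.15,-1,0.004,0,0.02,13.28,14.59,-16.15,-1,0.004,0,0.02,13.99,16.79,-16.14,-1,0.004,0,0.02,14.7,18.99,-16.13,-1,0.004,0,0.02,14.7,18.99,-16.13,-1,0.004,0,0.02,14.7,18.99,-16.13,-1])

```text
t: 6.68
tcp_pos: [605.9, 234.8, 187.3]
tcp_rot: [0.683, 0.731, -0.001, -0.0]
force: [0.0, 0.0, -2.4]
opening: 64.9
```

Run:
```python
from h import *
import pickle
show(); c=snap('wrist','w4'); show(); pickle.dump(c,open('w4.pkl','wb'))
snap('side','s4',(260,100,420,250),4); snap('top','t4',(200,110,400,260),4); show()
```

```text
t 6.675 grasp [605.949 234.792 205.986] yaw 0.06760196466165436 tilt -5.6375070573864896e-05 F [ 0.018  0.013 -2.413] M [-0.14   0.059  0.052] op 64.94165908129301
t 6.725 grasp [605.884 234.761 206.268] yaw 0.06756864569761789 tilt 0.00010832130779609003 F [ 0.389 -0.313 -3.725] M [-0.035  0.004  0.032] op 65.49937092690502
t 6.825 grasp [605.903 234.773 206.525] yaw 0.06760177767788633 tilt 0.00027348638931179133 F [ 0.21   0.015 -3.738] M [-0.058  0.07  -0.06 ] op 64.94220915694164
```

View pics/w4.png

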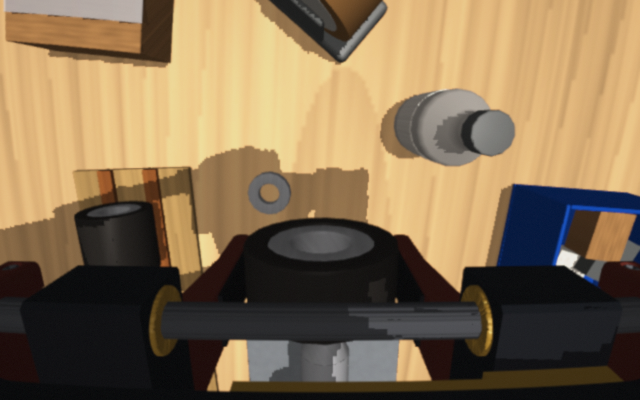

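View pics/s4.png

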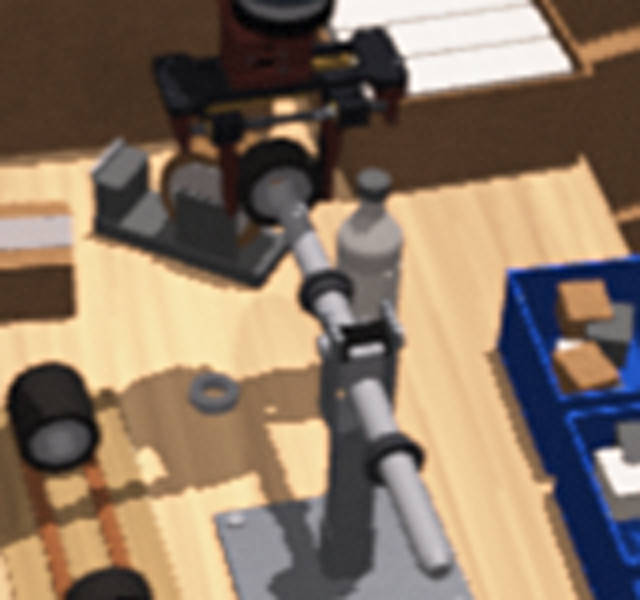

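View pics/t4.png

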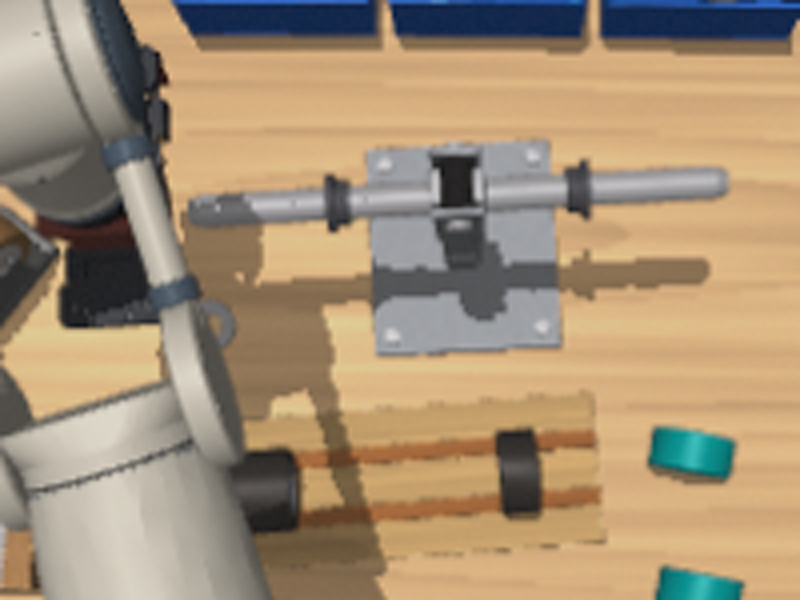

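Run:
```python
from fit import *
import pickle
c=pickle.load(open('w4.pkl','rb'))
im=cv2.imread('pics/raw_w4.png'); cv2.imwrite('pics/w4z.png',cv2.resize(im[210:385,225:415],None,fx=4,fy=3.4,interpolation=cv2.INTER_CUBIC))
g=im.mean(2).astype(int)
for r in (345,355,365,372): print(r,g[r,285:375].tolist())
for r in (243,260,275,290): print(r,g[r,235:260].tolist(),g[r,380:410].tolist())
rows=[345,355,365,372]
for x0 in (620,621,622): print(x0,edges(c,x0,.0665,205,0,rows*2,[-1]*4+[1]*4))
print(proj(c,[[606,235,205],[606.4-.5,250,205],[607,220,238],[608.5,201,205]]))
```

```text
345 [136, 131, 109, 82, 72, 72, 71, 72, 72, 72, 71, 73, 73, 72, 72, 72, 69, 69, 70, 72, 74, 77, 80, 82, 82, 84, 82, 85, 86, 85, 89, 87, 88, 87, 89, 88, 87, 86, 82, 81, 80, 81, 83, 85, 90, 91, 91, 92, 90, 92, 89, 86, 83, 82, 80, 91, 117, 119, 107, 93, 83, 84, 104, 127, 137, 138, 139, 139, 139, 139, 138, 139, 139, 140, 140, 140, 140, 140, 139, 139, 140, 139, 138, 137, 138, 137, 139, 140, 140, 140]
355 [138, 137, 127, 102, 79, 72, 72, 72, 72, 72, 71, 71, 71, 71, 71, 70, 70, 76, 81, 85, 87, 88, 89, 89, 89, 90, 91, 93, 94, 95, 96, 98, 99, 102, 102, 102, 102, 103, 103, 105, 104, 102, 100, 99, 97, 97, 94, 96, 102, 104, 103, 116, 146, 150, 147, 142, 137, 133, 128, 123, 116, 107, 97, 102, 119, 134, 139, 139, 140, 140, 141, 141, 140, 141, 140, 139, 140, 140, 140, 140, 139, 141, 138, 139, 139, 140, 139, 140, 141, 142]
365 [133, 132, 128, 111, 82, 73, 71, 71, 72, 73, 72, 73, 73, 72, 73, 71, 74, 77, 78, 82, 83, 86, 88, 88, 89, 91, 91, 92, 92, 92, 92, 92, 93, 92, 91, 91, 92, 96, 100, 102, 100, 96, 93, 90, 88, 87, 88, 110, 154, 163, 160, 162, 163, 159, 159, 154, 150, 145, 140, 136, 128, 119, 115, 1
[... 1163 characters left out ...]
10, 10, 10, 9, 6, 11, 10, 11, 11, 8, 12]
290 [8, 8, 10, 5, 7, 5, 8, 8, 5, 9, 12, 15, 15, 17, 17, 18, 17, 18, 17, 19, 19, 17, 18, 19, 20] [30, 31, 32, 30, 26, 22, 19, 19, 17, 15, 15, 16, 14, 16, 16, 13, 12, 10, 10, 9, 10, 9, 10, 6, 11, 9, 9, 7, 12, 10]
620 [296.8719344  297.09560087 297.32249695 297.48329172 345.83098777
 345.5658711  345.29729381 345.10717748]
621 [299.00012811 299.20255098 299.40791107 299.55345341 347.96104668
 347.67467926 347.3845577  347.17917826]
622 [301.12754149 301.30872729 301.49255842 301.62285333 350.0918499
 349.78422706 349.47255277 349.25190898]
[[322.89328124 272.16654493]
 [325.08149558 240.21679206]
 [323.21604594 348.9218723 ]
 [323.17935716 338.65906025]]
```

View pics/w4z.png

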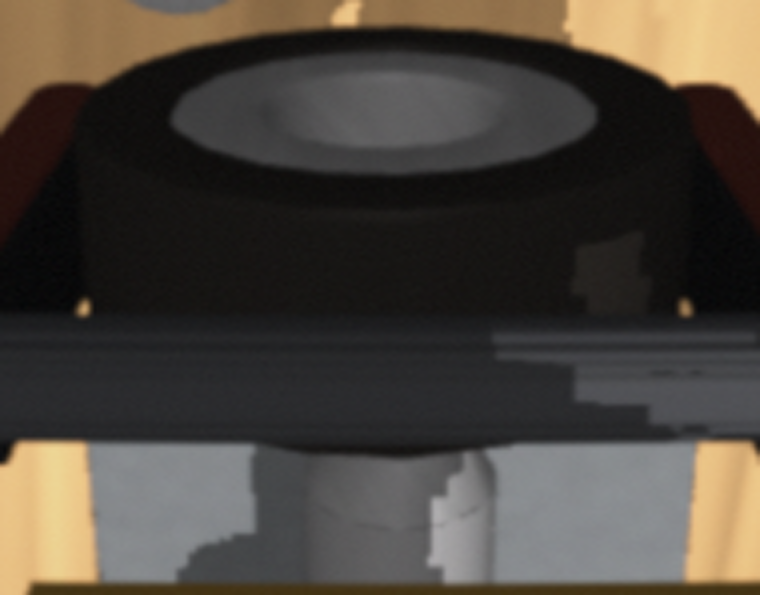

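Run:
```python
from h import *
import pickle
c=camera_info('wrist'); s=telemetry.state(); R=Ro.from_quat(s['tcp_rot']).as_matrix()
o=-c['R'].T@c['t']; print('cam in tool',R.T@(o-s['tcp_pos']), c['R']@R)
G=s['tcp_pos']-R[:,2]*18.7; print(bot.tcp_to_grasp)
print(proj(c,[s['tcp_pos'],G,G+15*R[:,0],G-35*R[:,0]]))
```

```text
cam in tool [  68.7401801    -0.96554541 -162.22793475] [[ 2.50364674e-05  9.99999911e-01 -4.20357088e-04]
 [-9.68063565e-01 -8.11486807e-05 -2.50704861e-01]
 [-2.50704873e-01  4.13209146e-04  9.68063477e-01]]
18.700000000000003
[[322.50429411 256.78116416]
 [322.73248557 273.55145637]
 [322.78807741 241.39267449]
 [322.60599687 341.96698673]]
```

Run:
```python
from h import *
R=tool(np.pi/2+.068); d=R[:,0]
g=np.array([605.9+1.8,234.8,206.0])
plan([(g,R,1,-1),(g-d*20,R,2,-1),(g-d*65,R,5,-1)],1)
```

```text
8
0,0,0,-0.01,0.18,0.05,-1,0,0,0,-1.01,0.18,0.05,-1,0,0,0,-2.01,0.18,0.05,-1,0,0,0,-2.91,0.18,0.05,-1,0,0,0,-3.81,0.18,0.05,-1,0,0,0,-4.71,0.18,0.05,-1,0,0,0,-5.61,0.18,0.05,-1,0,0,0,-6.51,0.18,0.05,-1
```

Emit:
step_arm(plan=[0,0,0,0,0.18,0.05,-1,0,0,0,-1,0.18,0.05,-1,0,0,0,-2,0.18,0.05,-1,0,0,0,-2.8,0.18,0.05,-1,0,0,0,-3.6,0.18,0.05,-1])

```text
t: 7.45
tcp_pos: [610.2, 198.2, 187.4]
tcp_rot: [0.683, 0.73, 0.0, -0.0]
force: [-0.9, 0.3, -4.7]
opening: 65.2
```

Run:
```python
from h import *
import pickle
show(); c=snap('wrist','w5',(220,200,420,390),3); show(); pickle.dump(c,open('w5.pkl','wb'))
snap('side','s5',(260,100,420,250),4); show()
```

```text
t 7.45 grasp [610.226 198.147 206.063] yaw 0.06713697105564909 tilt 0.00030392304496978077 F [-0.856  0.336 -4.721] M [-0.098  0.091 -0.067] op 65.1668064580654
t 7.5 grasp [610.376 197.24  206.088] yaw 0.06638007847167304 tilt -0.00048066064402842027 F [-0.046 -1.217 -2.895] M [-0.083  0.022  0.001] op 65.12308661252041
t 7.55 grasp [610.306 197.874 206.109] yaw 0.06635573996336608 tilt 1.805167334108852e-05 F [ 0.075  0.314 -3.198] M [-0.048  0.043  0.074] op 65.15240411313059
```

View pics/w5.png

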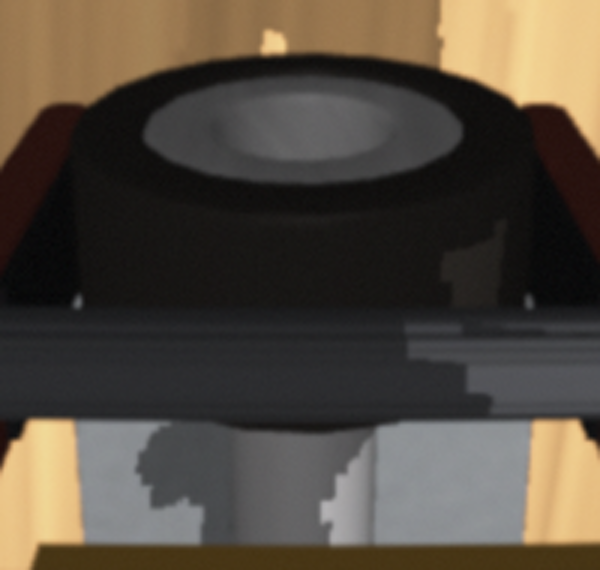

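View pics/s5.png

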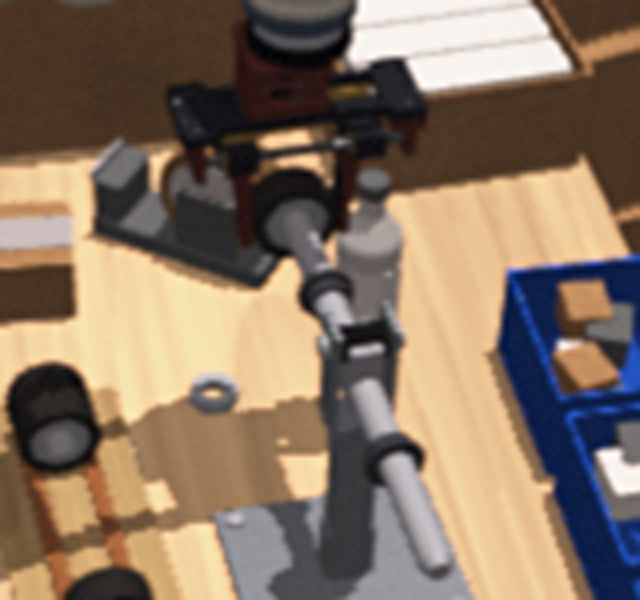

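Emit:
step_arm(plan=[0,0,0,-1,0,0,-1,0,0,0,-2,0,0,-1,0,0,0,-3,0,0,-1,0,0,0,-4,0,0,-1,0,0,0,-5,0,0,-1,0,0,0,-6,0,0,-1,0,0,0,-6.8,0,0,-1,0,0,0,-6.8,0,0,-1])

```text
t: 8.55
tcp_pos: [614.9, 129.4, 187.4]
tcp_rot: [0.684, 0.73, -0.0, -0.0]
force: [-0.0, 0.0, -3.5]
opening: 65.4
```

Run:
```python
from h import *
import pickle
show(); c=snap('wrist','w6',(220,200,420,390),3); show(); pickle.dump(c,open('w6.pkl','wb'))
snap('side','s6',(260,100,420,250),4); show()
```

```text
t 8.55 grasp [614.915 129.359 206.095] yaw 0.06545382252521015 tilt -7.0931030340540345e-06 F [-0.047  0.02  -3.55 ] M [-0.045  0.088  0.041] op 65.40369752768058
t 8.6 grasp [614.861 129.821 206.127] yaw 0.06592261405647637 tilt 0.00025403657753378774 F [ 0.602  0.979 -3.294] M [-0.039  0.091 -0.011] op 65.39974843227394
t 8.65 grasp [614.824 130.12  206.089] yaw 0.06630651605993676 tilt 0.00032550014578532353 F [-0.363  0.876 -3.23 ] M [-0.061  0.088  0.025] op 65.36765103265651
```

View pics/w6.png

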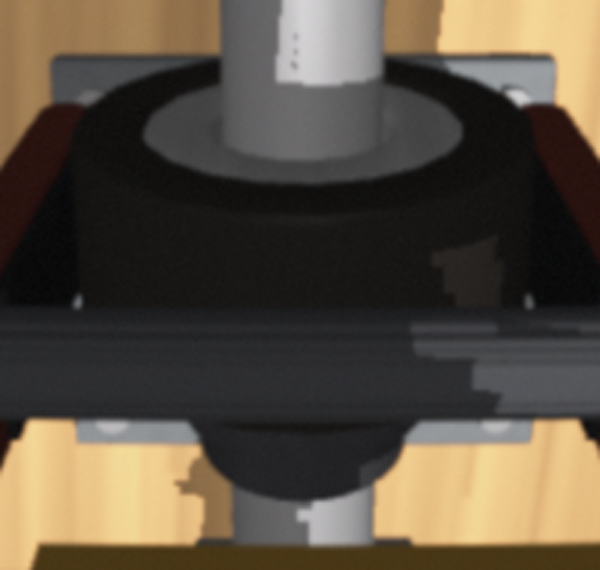

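View pics/s6.png

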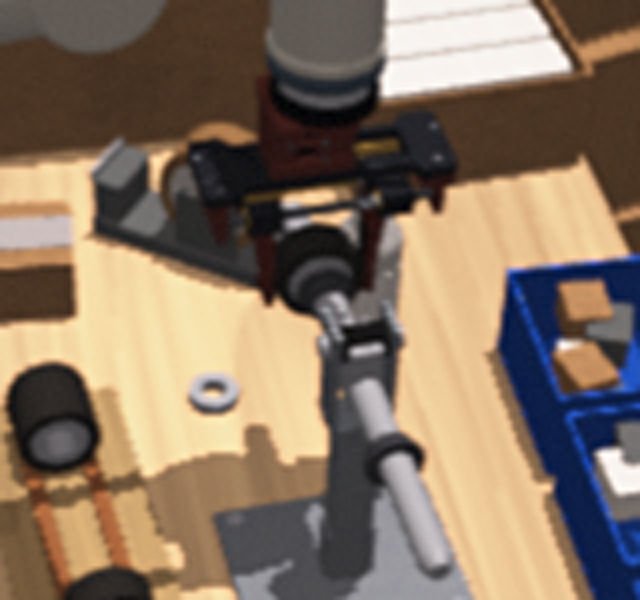

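Emit:
step_arm(plan=[0,0,0,-0.3,0,0,-1,0,0,0,-0.5,0,0,-1,0,0,0,-0.6,0,0,-1,0,0,0,-0.6,0,0,-1])

```text
t: 9.15
tcp_pos: [615.2, 124.1, 187.4]
tcp_rot: [0.683, 0.73, 0.0, -0.0]
force: [-0.5, 0.4, -3.2]
opening: 64.9
```

Run:
```python
from h import *
show(); c=snap('wrist','w7',(220,200,420,390),3); show()
```

```text
t 9.15 grasp [615.214 124.107 206.093] yaw 0.06628579736832241 tilt 0.0002806134730225326 F [-0.481  0.365 -3.197] M [-0.04   0.09  -0.026] op 64.92863119611542
t 9.2 grasp [615.231 124.138 206.092] yaw 0.06631412008517334 tilt 0.00032629418163093266 F [-0.145  0.025 -2.916] M [-0.043  0.055 -0.001] op 65.22838783128314
```

View pics/w7.png

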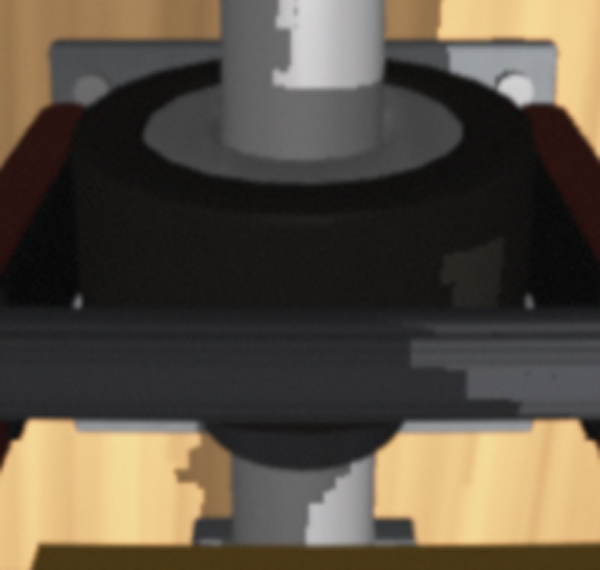

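Emit:
step_arm(plan=[0,0,0,-0.1,0,0,-1,0,0,0,-0.2,0,0,-1,0,0,0,-0.2,0,0,-1])

```text
t: 9.57
tcp_pos: [615.3, 122.4, 187.3]
tcp_rot: [0.683, 0.73, 0.0, -0.0]
force: [-0.3, 0.7, -3.0]
opening: 65.2
```

Emit:
step_arm(plan=[0,0,0,-0.1,0,0,-1,0,0,0,-0.15,0,0,-1,0,0,0,-0.15,0,0,-1])

```text
t: 9.95
tcp_pos: [615.3, 122.3, 187.2]
tcp_rot: [0.683, 0.731, 0.001, -0.001]
force: [0.8, 5.7, -3.7]
opening: 65.3
```

Emit:
step_arm(plan=[0,0,0,-0.1,0,0,-1,0,0,0,-0.1,0,0,-1])

```text
t: 10.2
tcp_pos: [615.3, 122.4, 187.0]
tcp_rot: [0.682, 0.731, 0.002, -0.002]
force: [-0.3, 5.9, -3.8]
opening: 64.9
```

```bash
cat >> h.py <<'E'
YAW=.067; PIV=np.array([621.,17.5,235.])
def arc(g0,phi,yaw=YAW):
    ax=np.array([np.cos(yaw),np.sin(yaw),0]); return PIV+Ro.from_rotvec(ax*phi).as_matrix()@(np.array(g0)-PIV), tool(np.pi/2+yaw,phi)
E
python3 - <<'E'
from h import *
show()
g0=[615.35,122.8,204.7]
w=[]
for ph in (0,-.01,-.02,-.03,-.04): g,R=arc(g0,ph); print(g); w.append((g,R,1,-1))
plan(w+[w[-1]],1)
E
```

```text
t 10.2 grasp [615.279 122.296 205.74 ] yaw 0.06918193342428824 tilt 0.004636413402221925 F [-0.308  5.871 -3.831] M [ 0.886  0.051 -0.087] op 64.9343911991524
[615.35 122.8  204.7 ]
[615.371 122.492 203.647]
[615.392 122.174 202.597]
[615.414 121.846 201.551]
[615.437 121.507 200.508]
6
0,-0.005,0.002,0.04,0.01,0.1,-1,0,-0.015,0.002,-0.01,0.01,0.21,-1,0,-0.025,0.002,-0.06,0.01,0.31,-1,0,-0.035,0.002,-0.11,0.01,0.42,-1,0,-0.045,0.002,-0.17,0.01,0.52,-1,0,-0.045,0.002,-0.17,0.01,0.52,-1
```

Emit:
step_arm(plan=[0,-0.005,0.002,0.04,0.01,0.1,-1,0,-0.015,0.002,-0.01,0.01,0.21,-1,0,-0.025,0.002,-0.06,0.01,0.31,-1,0,-0.035,0.002,-0.11,0.01,0.42,-1,0,-0.045,0.002,-0.17,0.01,0.52,-1,0,-0.045,0.002,-0.17,0.01,0.52,-1])

```text
t: 10.95
tcp_pos: [615.6, 120.5, 181.9]
tcp_rot: [0.683, 0.73, -0.014, 0.015]
force: [-0.9, -0.4, -1.3]
opening: 64.9
```

Run:
```python
from h import *
show(); c=snap('wrist','w8',(220,200,420,390),3); show()
c=snap('side','s8',(260,100,420,250),4); show()
```

```text
t 10.95 grasp [615.51  121.309 200.628] yaw 0.06707353256810356 tilt -0.041006217110718085 F [-0.939 -0.408 -1.307] M [-0.121  0.051 -0.032] op 64.93086504931799
t 11.0 grasp [615.49  121.336 200.701] yaw 0.06704897587142322 tilt -0.04067595671839635 F [-0.08   0.495 -1.687] M [-0.046  0.106 -0.03 ] op 65.0013570548071
t 11.05 grasp [615.487 121.334 200.706] yaw 0.06701747832689064 tilt -0.04050348171627721 F [-0.524 -1.013 -1.59 ] M [-0.107  0.1    0.019] op 64.73909321265764
```

View pics/s8.png

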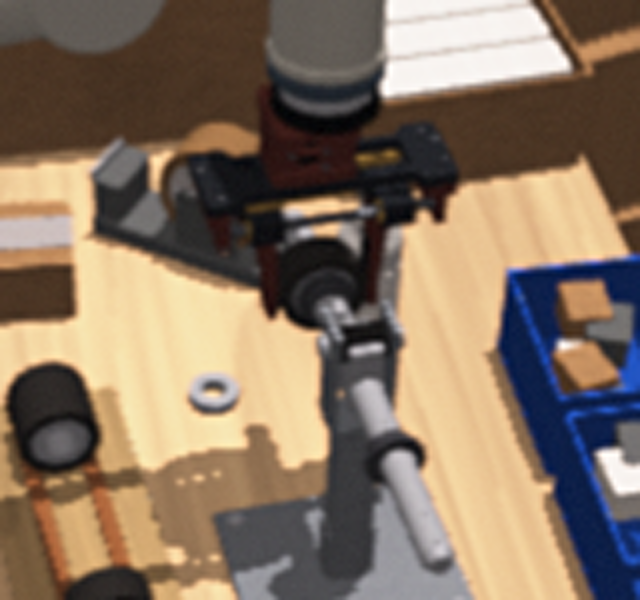

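View pics/w8.png

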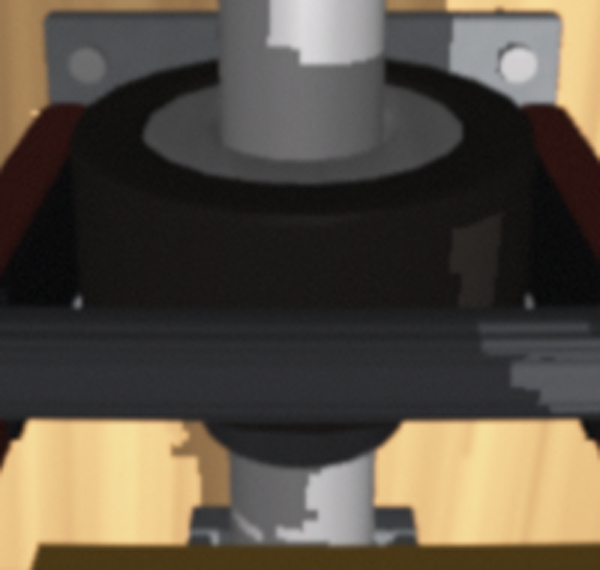

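Run:
```python
from h import *
show()
g0=[615.35,122.6,204.7]
w=[]
for ph in (-.05,-.06,-.07): g,R=arc(g0,ph); w.append((g,R,1,-1))
plan(w+[w[-1]],1)
```

```text
t 11.05 grasp [615.487 121.334 200.706] yaw 0.06701747832689064 tilt -0.04050348171627721 F [-0.524 -1.013 -1.59 ] M [-0.107  0.1    0.019] op 64.73909321265764
4
0,-0.009,0,-0.05,-0.01,0.12,-1,0,-0.019,0,-0.1,-0.01,0.23,-1,0,-0.029,0,-0.15,-0.01,0.33,-1,0,-0.029,0,-0.15,-0.01,0.33,-1
```

Emit:
step_arm(plan=[0,-0.01,0,-0.05,0,0.12,-1,0,-0.02,0,-0.1,0,0.22,-1,0,-0.03,0,-0.15,0,0.32,-1,0,-0.03,0,-0.15,0,0.32,-1,0,-0.03,0,-0.15,0,0.32,-1])

```text
t: 11.68
tcp_pos: [615.7, 119.0, 179.1]
tcp_rot: [0.683, 0.73, -0.024, 0.026]
force: [-0.5, -0.3, -0.2]
opening: 65.1
```

Run:
```python
from h import *
show(); c=snap('wrist','w9',(220,200,420,390),3); show()
c=snap('side','s9',(260,100,420,250),4); show()
```

```text
t 11.675 grasp [615.613 120.29  197.737] yaw 0.06701484405956593 tilt -0.07043401232471419 F [-0.505 -0.302 -0.228] M [-0.045  0.176 -0.027] op 65.14940389116991
t 11.725 grasp [615.609 120.289 197.735] yaw 0.06698895269478977 tilt -0.0703314490172886 F [-1.363 -0.325 -0.692] M [ 0.031  0.188 -0.003] op 64.96875952756234
t 11.775 grasp [615.601 120.266 197.695] yaw 0.06695890759853595 tilt -0.07031930182334292 F [ 0.259  0.723 -0.812] M [0.033 0.136 0.024] op 64.89521110755786
```

Emit:
step_arm(plan=[0,-0.007,0,-0.04,0,0.08,-1,0,-0.015,0,-0.1,0,0.15,-1,0,-0.015,0,-0.12,0,0.15,-1,0,-0.015,0,-0.12,0,0.15,-1])

```text
t: 12.28
tcp_pos: [615.7, 118.1, 177.6]
tcp_rot: [0.682, 0.73, -0.029, 0.031]
force: [0.4, 2.0, -1.0]
opening: 65.3
```

Run:
```python
from h import *
show(); c=snap('wrist','w10',(220,200,420,390),3); show()
c=snap('side','s10',(260,100,420,250),4); show()
```

```text
t 12.275 grasp [615.624 119.682 196.212] yaw 0.0674243277565707 tilt -0.08467736878900775 F [ 0.383  2.028 -0.976] M [0.405 0.107 0.023] op 65.25789717323357
t 12.325 grasp [615.638 119.65  196.233] yaw 0.06737865241017915 tilt -0.08466507203722173 F [-0.58   2.728 -1.173] M [ 0.455  0.157 -0.02 ] op 65.05198323091578
t 12.375 grasp [615.665 119.672 196.242] yaw 0.0673881403117742 tilt -0.08463084571497803 F [-0.533  2.845 -0.603] M [0.528 0.162 0.066] op 64.80785023116398
```

View pics/s10.png

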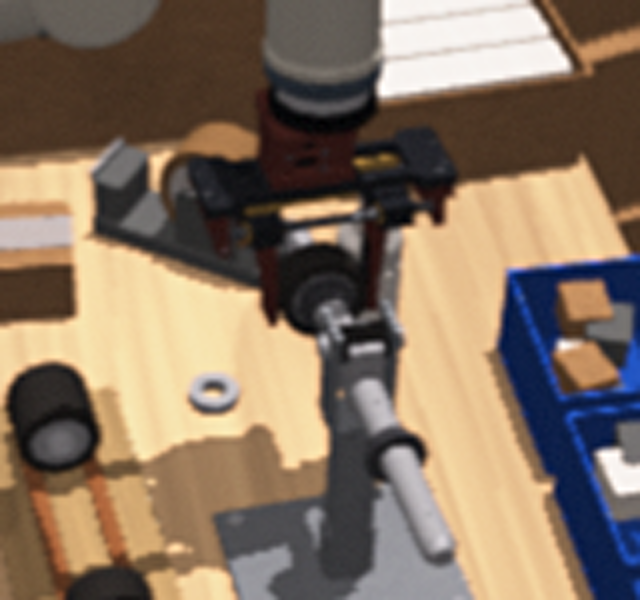

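View pics/w10.png

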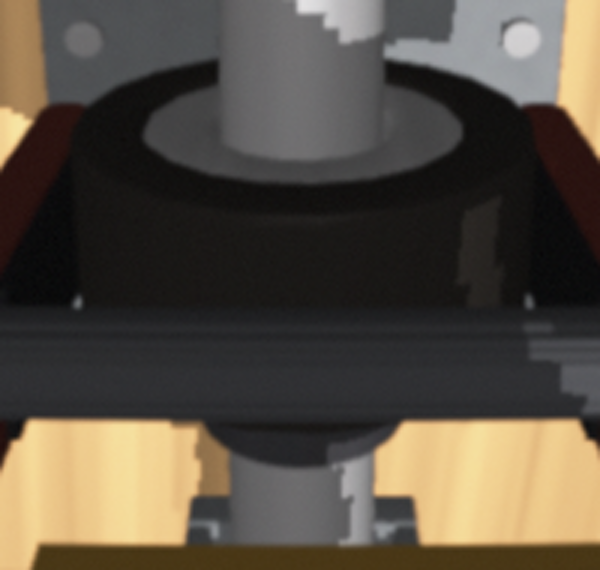

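Emit:
step_arm(plan=[0,-0.004,0,0.04,0,0.03,-1,0,-0.004,0,0.04,0,0.03,-1,0,-0.004,0,0.04,0,0.03,-1])

```text
t: 12.75
tcp_pos: [615.8, 118.0, 177.4]
tcp_rot: [0.682, 0.73, -0.03, 0.033]
force: [-1.0, -1.6, -0.0]
opening: 65.1
```

Run:
```python
from h import *
show(); c=snap('wrist','w11',(220,200,420,390),3); show()
c=snap('wrist','w11',(220,200,420,390),3); show()
```

```text
t 12.75 grasp [615.663 119.647 196.012] yaw 0.06682953608143594 tilt -0.08924108991007713 F [-0.968 -1.585 -0.013] M [-0.101  0.166  0.05 ] op 65.1302449653812
t 12.8 grasp [615.658 119.651 196.028] yaw 0.06683835891453138 tilt -0.08922826035563798 F [-1.32  -1.291  1.017] M [-0.189  0.174 -0.038] op 65.46182540944572
t 12.85 grasp [615.653 119.635 196.031] yaw 0.06683100120072116 tilt -0.08920326513747989 F [-0.898 -1.549  1.624] M [-0.188  0.175 -0.052] op 65.30906490909611
```

Emit:
step_arm(plan=[0,0.002,0,-0.02,0,-0.02,-1,0,0.002,0,-0.02,0,-0.02,-1,0,0.002,0,-0.02,0,-0.02,-1])

```text
t: 13.22
tcp_pos: [615.8, 118.0, 177.5]
tcp_rot: [0.682, 0.73, -0.03, 0.032]
force: [-0.6, 0.3, -0.1]
opening: 65.2
```

Run:
```python
from h import *
show(); c=snap('wrist','w11',(220,200,420,390),3); show()
c=snap('side','s11',(260,100,420,250),4); show()
```

```text
t 13.225 grasp [615.637 119.657 196.105] yaw 0.06712700787845849 tilt -0.08693792936005021 F [-0.553  0.341 -0.079] M [0.177 0.202 0.004] op 65.17946398644031
t 13.275 grasp [615.653 119.653 196.185] yaw 0.0670811734826029 tilt -0.08690550585957343 F [-1.24   0.986  0.381] M [ 0.222  0.138 -0.013] op 65.4852022970634
t 13.325 grasp [615.646 119.626 196.167] yaw 0.06708276032958982 tilt -0.08694491135197047 F [-0.574  2.548  0.906] M [ 0.282  0.179 -0.024] op 65.2555126231359
```

Near-zero force; release.

Emit:
step_arm(plan=[0,0,0,0,0,0,0.52,0,0,0,0,0,0,0.6,0,0,0,0,0,0,1,0,0,0,0,0,0,1,0,0,0,0,0,0,1])

```text
t: 13.95
tcp_pos: [615.8, 118.0, 177.6]
tcp_rot: [0.682, 0.73, -0.03, 0.032]
force: [-0.3, 0.7, -0.1]
opening: 87.5
```

Run:
```python
from h import *
show(); c=snap('wrist','w12',(220,200,420,390),3); show()
c=snap('side','s12',(260,100,420,250),4); show()
```

```text
t 13.95 grasp [615.676 119.602 196.185] yaw 0.06702687478017366 tilt -0.08695714801634247 F [-0.341  0.731 -0.063] M [-0.033  0.034  0.045] op 87.50248000830108
t 14.0 grasp [615.689 119.626 196.154] yaw 0.067069785943356 tilt -0.08693704679474325 F [-0.24   0.184  0.081] M [ 0.003  0.058 -0.022] op 87.90103849542577
t 14.05 grasp [615.666 119.617 196.162] yaw 0.06708326068843751 tilt -0.08698592462814891 F [-0.193 -0.952 -0.376] M [ 0.003  0.085 -0.01 ] op 87.94778310749041
```

View pics/s12.png

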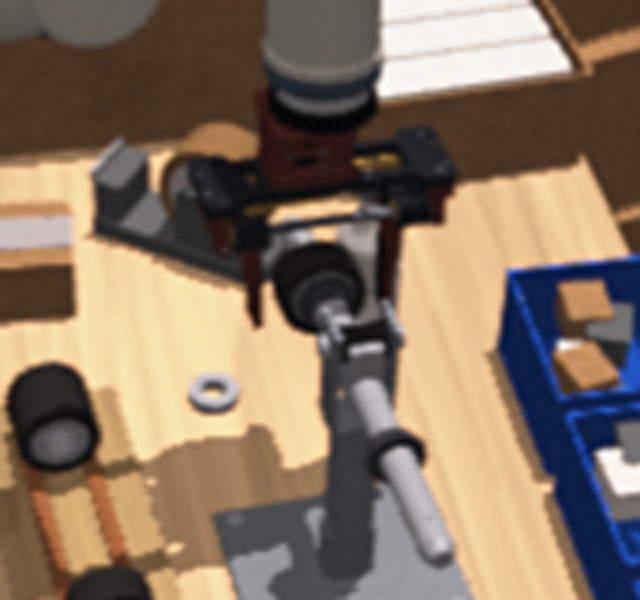

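View pics/w12.png

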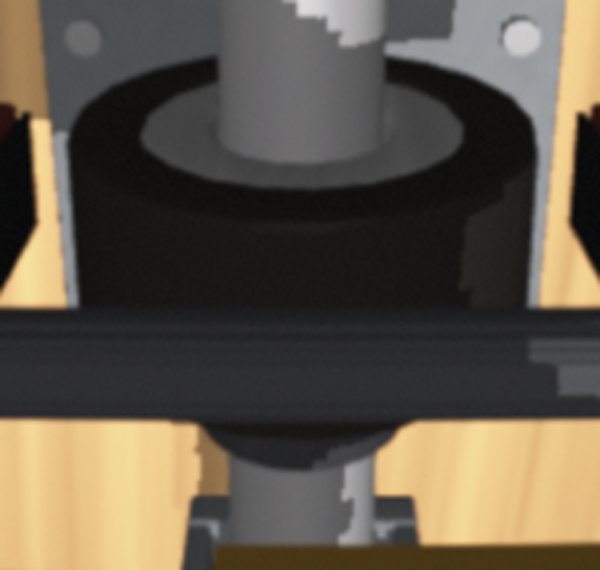

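Run:
```python
from h import *
s=telemetry.state(); R=Ro.from_quat(s['tcp_rot']).as_matrix(); g=s['tcp_pos']-R[:,2]*18.7
R1=tool(np.pi/2+.07)
plan([(g-R[:,2]*60,R,4,1),([612,70,350],R1,4,1),([612,70,350],R1,2,1)],1)
```

```text
10
0,0,0,0,0,-1.5,1,0,0,0,0,0,-3,1,0,0,0,0,0,-4.5,1,0,0,0,0,0,-6,1,0,0.022,-0.001,-1.52,-0.17,-8.23,1,0,0.044,-0.001,-3.04,-0.35,-10.45,1,0,0.065,-0.002,-4.56,-0.52,-12.68,1,0,0.087,-0.003,-6.08,-0.69,-14.9,1,0,0.087,-0.003,-6.08,-0.69,-14.9,1,0,0.087,-0.003,-6.08,-0.69,-14.9,1
```

Emit:
step_arm(plan=[0,0,0,0,0,-1.5,1,0,0,0,0,0,-3,1,0,0,0,0,0,-4.5,1,0,0,0,0,0,-6,1,0,0.022,-0.001,-1.5,-0.17,-8.2,1,0,0.044,-0.001,-3,-0.35,-10.4,1,0,0.065,-0.002,-4.5,-0.52,-12.6,1,0,0.087,-0.003,-6,-0.7,-14.8,1,0,0.087,-0.003,-6,-0.7,-14.8,1,0,0.087,-0.003,-6,-0.7,-14.8,1])

```text
t: 15.3
tcp_pos: [611.9, 70.5, 329.7]
tcp_rot: [0.682, 0.731, -0.0, -0.0]
force: [-0.0, 0.1, -0.4]
opening: 87.9
```

Run:
```python
from h import *
import pickle
show(); c=snap('wrist','w13',(200,0,440,300),2); show(); pickle.dump(c,open('w13.pkl','wb'))
c=snap('side','s13',(260,100,420,250),4); show()
```

```text
t 15.3 grasp [611.893  70.508 348.427] yaw 0.06970522555269243 tilt -5.429518382815424e-07 F [-0.008  0.118 -0.402] M [-0.037  0.058 -0.031] op 87.9233901139349
t 15.35 grasp [611.781  70.887 347.733] yaw 0.07028954515096975 tilt -3.266861546304036e-05 F [-0.369 -0.33   0.002] M [-0.042  0.084 -0.075] op 87.94478247392233
t 15.4 grasp [611.705  71.113 347.468] yaw 0.07068046576683784 tilt -5.720117417308567e-05 F [-0.192  0.37   0.884] M [-0.08   0.031 -0.029] op 87.90134880719417
```

View pics/s13.png

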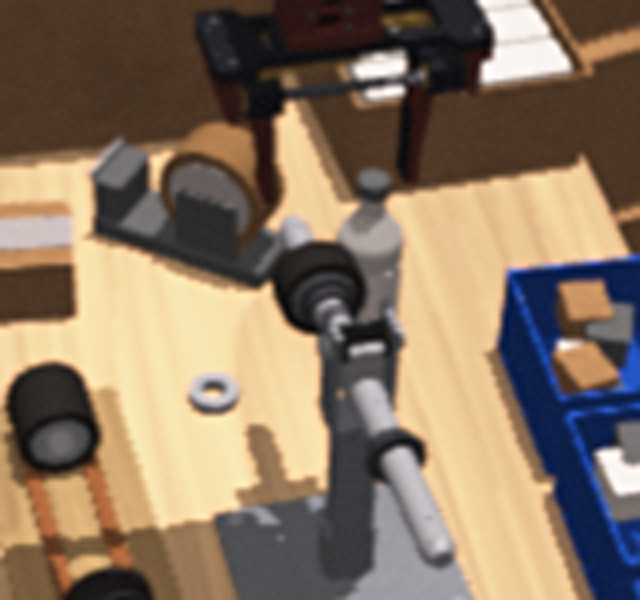

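View pics/w13.png

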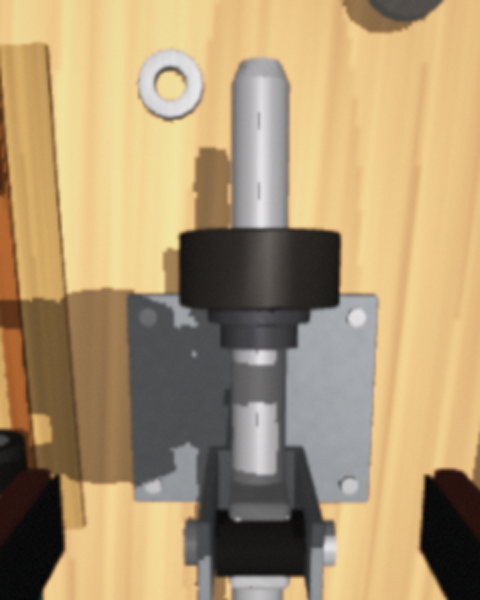

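Run:
```python
from h import *
import pickle
c=pickle.load(open('w3.pkl','rb'))
im=cv2.imread('pics/raw_w3.png').mean(2).astype(int); print(im[94:106,330].tolist())
print('narrow edge',atz(c,(328,254.5),76),'wide edge',atz(c,(330,100),76))
c=pickle.load(open('w2.pkl','rb'))
print(atz(c,(180+125/2,375/2-1),76))
show()
R=tool(np.pi/2+.088)
plan([([500,130,250],R,4,1),([422,172,110],R,4,1),([422,172,110],R,1,1)],1)
```

```text
[68, 63, 49, 33, 24, 30, 25, 41, 71, 81, 80, 79]
narrow edge [431.16094878  59.4625311   76.        ] wide edge [423.83730661 146.05381873  76.        ]
[443.40160033 -18.39391835  76.        ]
t 15.4 grasp [611.705  71.113 347.468] yaw 0.07068046576683784 tilt -5.720117417308567e-05 F [-0.192  0.37   0.884] M [-0.08   0.031 -0.029] op 87.90134880719417
9
0,0,-0.004,1.67,-2.68,2.44,1,-0.001,0,-0.009,3.33,-5.35,4.88,1,-0.001,0,-0.013,5,-8.03,7.33,1,-0.002,0,-0.017,6.66,-10.7,9.77,1,-0.002,0,-0.017,7.85,-12.57,13.27,1,-0.002,0,-0.017,9.03,-14.43,16.77,1,-0.002,0,-0.017,10.22,-16.3,20.28,1,-0.002,0,-0.017,11.4,-18.16,23.78,1,-0.002,0,-0.017,11.4,-18.16,23.78,1
```

Emit:
step_arm(plan=[0,0,-0.004,1.67,-2.68,2.44,1,0,0,-0.009,3.33,-5.35,4.9,1,0,0,-0.013,5,-8,7.3,1,-0.002,0,-0.017,6.7,-10.7,9.8,1,-0.002,0,-0.017,7.9,-12.6,13.3,1,-0.002,0,-0.017,9.1,-14.4,16.8,1,-0.002,0,-0.017,10.3,-16.3,20.3,1,-0.002,0,-0.017,11.5,-18.16,23.8,1,-0.002,0,-0.017,11.5,-18.16,26.3,1,-0.002,0,-0.017,11.5,-18.16,28.4,1,-0.002,0,-0.017,11.5,-18.16,30.45,1,-0.002,0,-0.017,11.5,-18.16,30.45,1])

```text
t: 16.9
tcp_pos: [419.7, 172.8, 22.0]
tcp_rot: [0.675, 0.738, -0.002, -0.001]
force: [-0.4, -0.0, 0.4]
opening: 87.8
```

Run:
```python
from h import *
show(); c=snap('wrist','w14'); show()
```

```text
t 16.9 grasp [419.759 172.798  40.673] yaw 0.08882823253966365 tilt -0.00123735539783735 F [-0.377 -0.015  0.404] M [-0.076  0.09   0.043] op 87.81221711712315
t 16.95 grasp [420.717 172.998  42.218] yaw 0.08854156001512958 tilt -0.0006653542103444834 F [0.144 0.631 0.326] M [-0.129  0.005  0.029] op 87.39312631328455
```

View pics/w14.png

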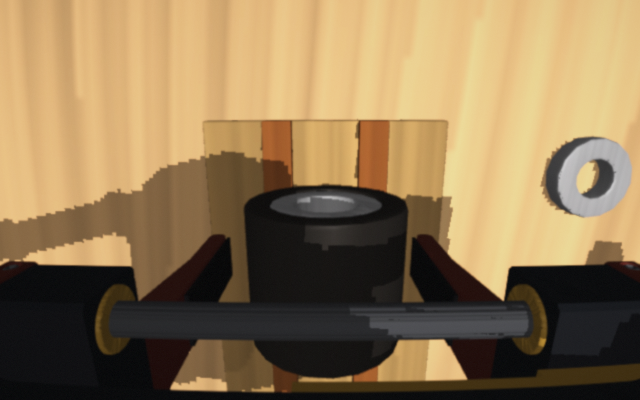

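Emit:
step_arm(plan=[0,0,0,0,0.08,-0.08,1,0,0,0,0,0.08,-0.08,1,0,0,0,0,0.08,-0.08,-1,0,0,0,0,0.08,-0.08,-1,0,0,0,0,0.08,-0.08,-1,0,0,0,0,0.08,-0.08,-1])

```text
t: 17.7
tcp_pos: [421.7, 173.1, 24.5]
tcp_rot: [0.675, 0.738, -0.001, -0.0]
force: [0.1, 0.1, 0.8]
opening: 65.4
```

Run:
```python
from h import *
show()
```

```text
t 17.7 grasp [421.733 173.085  43.197] yaw 0.08849414836246838 tilt -0.0006233573368356759 F [0.058 0.118 0.804] M [-0.082 -0.055 -0.011] op 65.35153008763201
```

Run:
```python
from h import *
PH=-.087
ax=np.array([-np.sin(YAW),np.cos(YAW),0])
base=np.array([622.3,17.5,205.2])
g,R=arc(base-232*ax,PH); print(g)
plan([([422,173,130],tool(np.pi/2+.088),4,-1),([450,0,226],tool(np.pi/2+.075,-.04),6,-1),([560,-225,226],R,6,-1),(g,R,2,-1),(g,R,2,-1)],1)
```

```text
[ 637.94696126 -215.68718178  225.47881698]
20
-0.001,0,0,0,0,-2.17,-1,-0.001,0,0,-0.01,0.01,-4.34,-1,-0.002,0,0,-0.01,0.01,-6.51,-1,-0.002,0.001,0,-0.02,0.01,-8.68,-1,-0.002,-0.006,0.003,-2.94,0.22,-10.28,-1,-0.002,-0.013,0.005,-5.87,0.43,-11.88,-1,-0.002,-0.019,0.007,-8.8,0.63,-13.48,-1,-0.002,-0.026,0.009,-11.72,0.84,-15.08,-1,-0.002,-0.033,0.011,-14.65,1.05,-16.67,-1,-0.002,-0.039,0.014,-17.58,1.25,-18.27,-1,-0.002,-0.047,0.015,-21.49,2.75,-18.27,-1,-0.002,-0.055,0.016,-25.4,4.24,-18.28,-1,-0.001,-0.063,0.018,-29.31,5.73,-18.28,-1,-0.001,-0.071,0.019,-33.22,7.23,-18.28,-1,-0.001,-0.079,0.02,-37.14,8.72,-18.28,-1,-0.001,-0.086,0.022,-41.05,10.22,-18.28,-1,-0.001,-0.086,0.022,-40.93,14.14,-18.26,-1,-0.001,-0.086,0.022,-40.81,18.06,-18.25,-1,-0.001,-0.086,0.022,-40.81,18.06,-18.25,-1,-0.001,-0.086,0.022,-40.81,18.06,-18.25,-1
```

Emit:
step_arm(plan=[-0.001,0,0,0,0,-2.17,-1,-0.001,0,0,-0.01,0.01,-4.34,-1,-0.002,0,0,-0.01,0.01,-6.51,-1,-0.002,0.001,0,-0.02,0.01,-8.68,-1,-0.002,-0.006,0.003,-2.94,0.22,-10.28,-1,-0.002,-0.013,0.005,-5.87,0.43,-11.88,-1,-0.002,-0.019,0.007,-8.8,0.63,-13.48,-1,-0.002,-0.026,0.009,-11.72,0.84,-15.08,-1,-0.002,-0.033,0.011,-14.65,1.05,-16.67,-1,-0.002,-0.039,0.014,-17.58,1.25,-18.27,-1,-0.002,-0.047,0.015,-21.49,2.75,-18.27,-1,-0.002,-0.055,0.016,-25.4,4.24,-18.28,-1,-0.001,-0.063,0.018,-29.31,5.73,-18.28,-1,-0.001,-0.071,0.019,-33.22,7.23,-18.28,-1,-0.001,-0.079,0.02,-37.14,8.72,-18.28,-1,-0.001,-0.086,0.022,-41.05,10.22,-18.28,-1,-0.001,-0.086,0.022,-40.93,14.14,-18.26,-1,-0.001,-0.086,0.022,-40.81,18.06,-18.25,-1,-0.001,-0.086,0.022,-40.81,18.06,-18.25,-1,-0.001,-0.086,0.022,-40.81,18.06,-18.25,-1])

```text
t: 20.2
tcp_pos: [637.3, -217.1, 204.6]
tcp_rot: [0.682, 0.73, -0.031, 0.03]
force: [0.5, 0.1, -5.9]
opening: 65.5
```

Run:
```python
from h import *
import pickle
show(); c=snap('side','s15',(300,120,460,270),4);  show()
c=snap('wrist','w15'); show(); pickle.dump(c,open('w15.pkl','wb'))
```

```text
t 20.2 grasp [ 637.252 -215.513  223.269] yaw 0.06708121371248144 tilt -0.08502155722880825 F [ 0.528  0.123 -5.925] M [ 0.028  0.076 -0.007] op 65.45394983473209
t 20.25 grasp [ 637.136 -215.67   224.395] yaw 0.06663076193794026 tilt -0.08575284070529274 F [ 0.393 -0.08  -5.754] M [ 0.024  0.064 -0.023] op 65.1897449617161
t 20.3 grasp [ 637.097 -215.773  225.24 ] yaw 0.06630803028760268 tilt -0.08625722321122797 F [-0.426 -1.149 -5.028] M [0.058 0.124 0.019] op 65.23454051616093
```

View pics/w15.png

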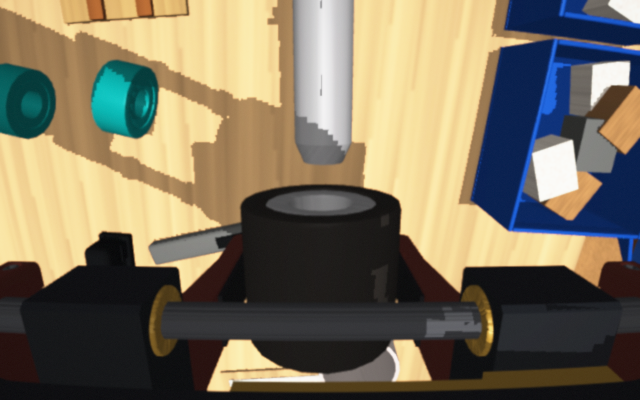

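View pics/s15.png

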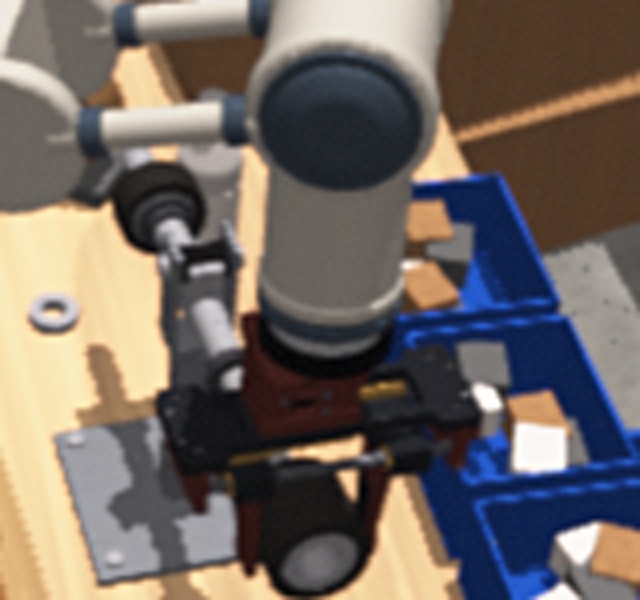

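Run:
```python
from h import *
import pickle
c=pickle.load(open('w15.pkl','rb'))
im=cv2.imread('pics/raw_w15.png'); g=im.mean(2).astype(int)
for r in (5,40,80,110,125): print(r,g[r,286:304].tolist(),g[r,344:362].tolist())
for r in (205,225): print(r,g[r,236:272].tolist(),g[r,368:404].tolist())
z=cv2.resize(im[100:250,230:410],None,fx=4,fy=4,interpolation=cv2.INTER_CUBIC); cv2.imwrite('pics/w15z.png',z)
s=telemetry.state(); R=Ro.from_quat(s['tcp_rot']).as_matrix(); G=s['tcp_pos']-R[:,2]*18.7
cam=-c['R'].T@c['t'];print('cam in tool',R.T@(cam-s['tcp_pos']))
for d in (30,45,70,100,130):
    P=G+d*R[:,0]-0.2*0; a=proj(c,[P,P+11.5*R[:,1],P-11.5*R[:,1]]);print(d,a[0],a[1,0]-a[2,0])
```

```text
5 [126, 128, 129, 130, 130, 126, 114, 112, 124, 132, 141, 150, 158, 165, 170, 173, 178, 180] [186, 183, 180, 174, 167, 163, 153, 145, 137, 151, 189, 205, 209, 209, 208, 208, 208, 208]
40 [129, 130, 132, 133, 134, 131, 124, 115, 119, 131, 140, 149, 157, 165, 172, 175, 179, 183] [187, 185, 181, 175, 167, 159, 151, 143, 143, 173, 203, 210, 210, 208, 209, 211, 212, 213]
80 [131, 133, 134, 136, 135, 137, 132, 124, 119, 126, 136, 146, 155, 163, 171, 176, 179, 184] [188, 185, 181, 173, 164, 156, 147, 141, 161, 201, 210, 211, 212, 214, 214, 214, 213, 212]
110 [131, 134, 135, 135, 136, 135, 133, 131, 120, 119, 130, 141, 152, 161, 170, 175, 178, 183] [188, 184, 178, 170, 162, 152, 143, 148, 185, 208, 212, 213, 213, 212, 211, 210, 209, 208]
125 [133, 135, 136, 137, 134, 133, 133, 128, 114, 101, 100, 103, 106, 109, 112, 115, 115, 117] [188, 182, 176, 169, 161, 150, 142, 156, 201, 212, 213, 212, 211, 210, 208, 208, 206, 205]
205 [133, 134, 134, 125, 93, 49, 24, 21, 20, 18, 19, 17, 19, 19, 20, 19, 19, 19, 18, 19, 18, 19, 17, 18, 19, 19, 18, 18, 19, 34, 62, 77, 82, 80, 81, 81] [80, 82, 83, 82, 82, 75, 61, 44, 25, 20, 20, 18, 19, 20, 17, 18, 20, 19, 17, 17, 19, 19, 19, 18, 19, 20, 20, 18, 18, 18, 24, 58, 139, 203, 213, 213]
225 [53, 54, 55, 57, 52, 40, 28, 22, 23, 23, 22, 24, 24, 23, 24, 26, 25, 25, 25, 25, 26, 26, 24, 26, 26, 25, 25, 26, 26, 26, 28, 25, 27, 27, 27, 24] [25, 25, 25, 26, 26, 24, 23, 25, 25, 25, 26, 25, 29, 38, 39, 39, 39, 33, 30, 29, 25, 23, 23, 23, 22, 21, 23, 17, 20, 22, 23, 54, 134, 202, 214, 214]
cam in tool [  68.81521854   -0.7771195  -161.46343117]
30 [322.79568487 208.30874361] 55.51897571540104
45 [322.86188084 172.45805124] 56.9342684581261
70 [322.97227964 108.78180932] 59.26033401646566
100 [323.10072582  26.35038273] 61.89290645341566
130 [323.21626069 -61.16750614] 64.14254600274893
```

View pics/w15z.png

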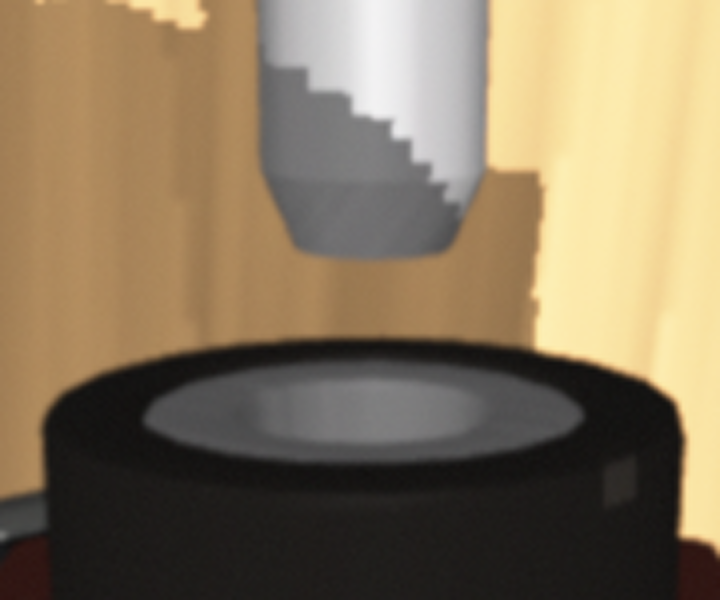

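Emit:
step_arm(plan=[0,0,0,0,0.09,0.1,-1,0,0,0,1,0.09,0.1,-1,0,0,0,2,0.09,0.1,-1,0,0,0,2.7,0.09,0.1,-1,0,0,0,3.4,0.09,0.1,-1,0,0,0,3.4,0.09,0.1,-1])

```text
t: 21.05
tcp_pos: [635.9, -182.8, 202.7]
tcp_rot: [0.682, 0.73, -0.03, 0.031]
force: [-0.7, -0.2, -6.0]
opening: 64.9
```

Run:
```python
from h import *
import pickle
show(); c=snap('wrist','w16',(220,100,420,300),3); show()
c=snap('side','s16',(300,120,460,270),4);  show()
```

```text
t 21.05 grasp [ 635.813 -181.22   221.294] yaw 0.06729487581471694 tilt -0.08607657491351173 F [-0.708 -0.23  -5.985] M [-0.003  0.066 -0.037] op 64.85495044576243
t 21.1 grasp [ 635.824 -181.653  221.307] yaw 0.06689315029097442 tilt -0.08635581498808155 F [-0.502  0.633 -6.459] M [ 0.059  0.106 -0.062] op 65.23831292156939
t 21.15 grasp [ 635.798 -181.933  221.306] yaw 0.06655367238536747 tilt -0.0864549558875087 F [ 0.28   0.136 -6.532] M [ 0.064  0.028 -0.024] op 65.22597971778522
```

View pics/w16.png

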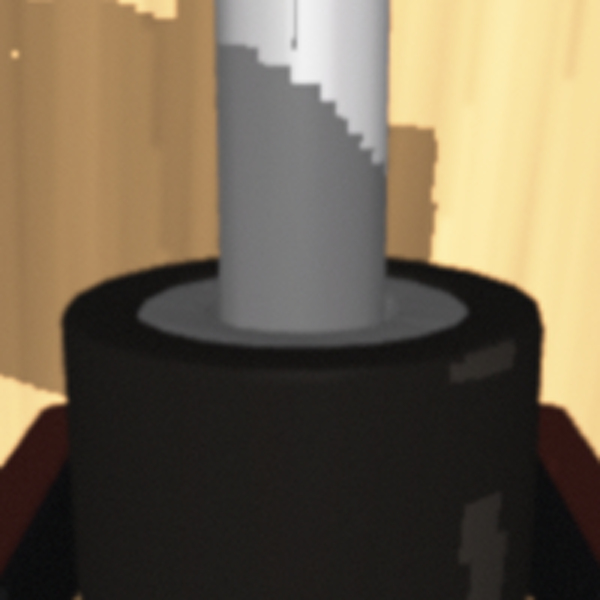

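View pics/s16.png

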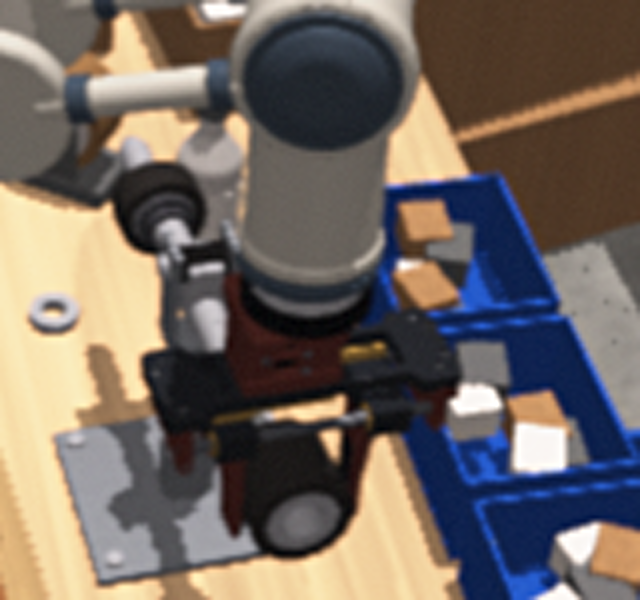

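Emit:
step_arm(plan=[0,0,0,1,0,0,-1,0,0,0,2,0,0,-1,0,0,0,3,0,0,-1,0,0,0,4,0,0,-1,0,0,0,5,0,0,-1,0,0,0,6,0,0,-1,0,0,0,6.4,0,0,-1,0,0,0,6.4,0,0,-1])

```text
t: 22.15
tcp_pos: [631.7, -119.7, 197.2]
tcp_rot: [0.682, 0.73, -0.03, 0.031]
force: [-0.3, -0.7, -7.4]
opening: 65.3
```

Run:
```python
from h import *
import pickle
show(); c=snap('wrist','w17',(220,60,420,260),3); show()
pickle.dump(c,open('w17.pkl','wb'))
```

```text
t 22.15 grasp [ 631.581 -118.089  215.812] yaw 0.06692059031116115 tilt -0.08657487425029049 F [-0.258 -0.658 -7.357] M [ 0.03   0.022 -0.027] op 65.34780974551494
t 22.2 grasp [ 631.587 -118.408  215.864] yaw 0.06655152181008894 tilt -0.0867119591101779 F [-0.502 -0.111 -6.069] M [ 0.031  0.103 -0.016] op 64.95771957691413
```

View pics/w17.png

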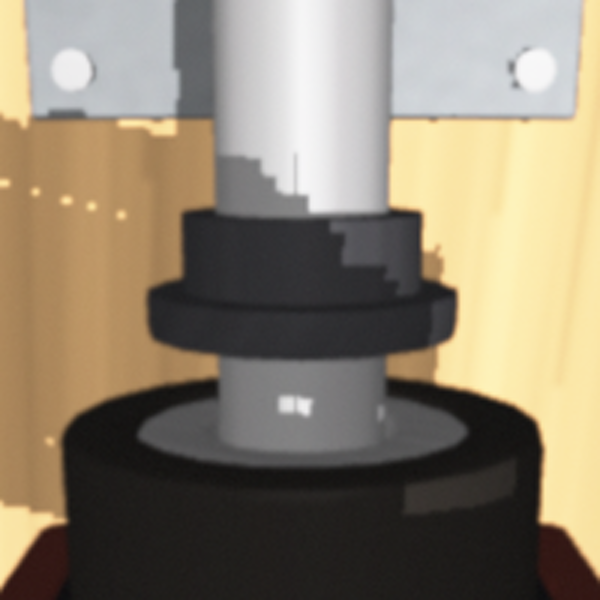

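Emit:
step_arm(plan=[0,0,0,0.4,0,0,-1,0,0,0,0.7,0,0,-1,0,0,0,0.9,0,0,-1,0,0,0,0.9,0,0,-1])

```text
t: 22.7
tcp_pos: [631.1, -110.9, 196.4]
tcp_rot: [0.682, 0.73, -0.03, 0.031]
force: [-0.4, -0.2, -6.7]
opening: 65.3
```

Run:
```python
from h import *
import pickle
show(); c=snap('wrist','w18',(220,60,420,260),3); show()
```

```text
t 22.7 grasp [ 631.003 -109.305  215.072] yaw 0.06678056499448037 tilt -0.08673869401463727 F [-0.385 -0.176 -6.661] M [ 0.016  0.058 -0.021] op 65.28792265279618
t 22.75 grasp [ 630.994 -109.419  215.046] yaw 0.06664965762063324 tilt -0.0867750131868514 F [ 0.36  -0.214 -6.254] M [ 0.04 -0.02  0.  ] op 65.08060424986702
```

View pics/w18.png

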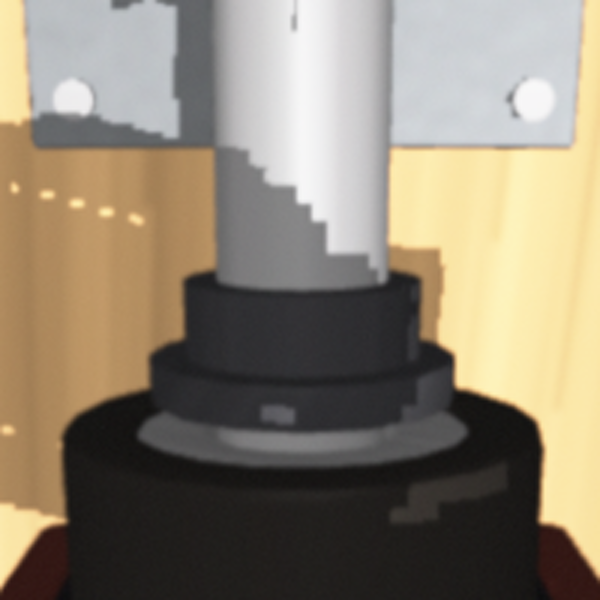

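Emit:
step_arm(plan=[0,0,0,0.15,0,0,-1,0,0,0,0.3,0,0,-1,0,0,0,0.3,0,0,-1])

```text
t: 23.12
tcp_pos: [630.9, -108.2, 196.2]
tcp_rot: [0.683, 0.73, -0.03, 0.032]
force: [0.3, -1.4, -7.1]
opening: 65.4
```

Emit:
step_arm(plan=[0,0,0,0.1,0,0,-1,0,0,0,0.1,0,0,-1])

```text
t: 23.38
tcp_pos: [630.9, -108.2, 196.2]
tcp_rot: [0.683, 0.729, -0.031, 0.032]
force: [1.1, -5.0, -6.3]
opening: 64.8
```

Run:
```python
from h import *
import pickle
show(); c=snap('wrist','w19',(220,60,420,260),3); show()
```

```text
t 23.375 grasp [ 630.762 -106.522  214.8  ] yaw 0.0654924329619666 tilt -0.08863740062037248 F [ 1.112 -5.008 -6.28 ] M [-0.709 -0.081  0.013] op 64.82029103782536
t 23.425 grasp [ 630.776 -106.518  214.819] yaw 0.0654942968941088 tilt -0.08856633923358215 F [ 1.243 -5.312 -5.741] M [-0.686 -0.069 -0.066] op 65.21665932947072
```

View pics/w19.png

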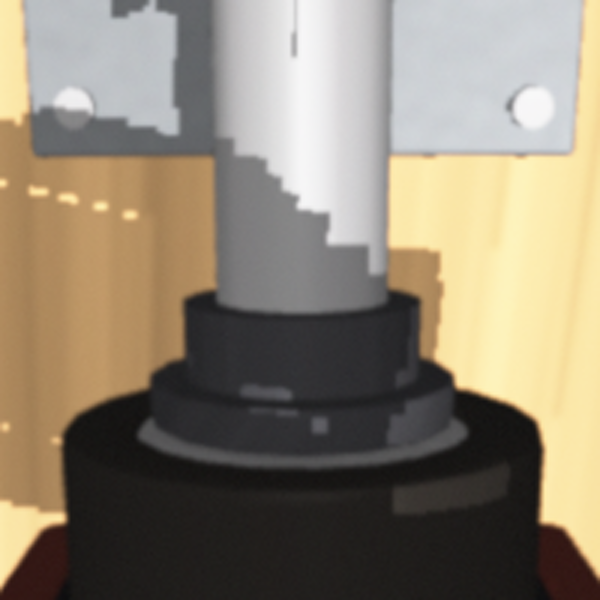

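```bash
cat >> h.py <<'E'
PIV=np.array([621.,16.5,235.])
def arcr(g,ph0,ph,yaw=YAW):
    ax=np.array([np.cos(yaw),np.sin(yaw),0]); return PIV+Ro.from_rotvec(ax*(ph-ph0)).as_matrix()@(np.array(g)-PIV), tool(np.pi/2+yaw,ph)
E
python3 - <<'E'
from h import *
g=np.array([630.8,-107.0,213.8]); w=[]
for ph in (-.087,-.075,-.06,-.045,-.03,-.015,0,.015,.03,.045,.06): p,R=arcr(g,-.087,ph); w.append((p,R,1,-1))
print(p); plan(w+[w[-1]],1)
E
```

```text
[ 630.50266012 -102.56873385  195.88394102]
12
-0.001,0.002,-0.002,-0.04,0,0.11,-1,-0.001,0.014,-0.002,0.03,0,0.25,-1,-0.001,0.029,-0.002,0.11,0,0.43,-1,-0.001,0.044,-0.002,0.19,0,0.61,-1,-0.001,0.059,-0.002,0.27,0,0.79,-1,-0.001,0.074,-0.002,0.36,0,0.97,-1,-0.001,0.089,-0.002,0.45,0,1.14,-1,-0.001,0.104,-0.002,0.54,0,1.32,-1,-0.001,0.119,-0.002,0.64,0,1.49,-1,-0.001,0.134,-0.002,0.74,0,1.66,-1,-0.001,0.149,-0.002,0.84,0,1.83,-1,-0.001,0.149,-0.002,0.84,0,1.83,-1
```

Emit:
step_arm(plan=[-0.001,0.002,-0.002,-0.04,0,0.11,-1,-0.001,0.014,-0.002,0.03,0,0.25,-1,-0.001,0.029,-0.002,0.11,0,0.43,-1,-0.001,0.044,-0.002,0.19,0,0.61,-1,-0.001,0.059,-0.002,0.27,0,0.79,-1,-0.001,0.074,-0.002,0.36,0,0.97,-1,-0.001,0.089,-0.002,0.45,0,1.14,-1,-0.001,0.104,-0.002,0.54,0,1.32,-1,-0.001,0.104,-0.002,0.54,0,1.32,-1])

```text
t: 24.55
tcp_pos: [630.6, -103.9, 182.7]
tcp_rot: [0.683, 0.731, 0.006, -0.006]
force: [-0.7, 1.2, -1.2]
opening: 65.1
```

Run:
```python
from h import *
import pickle
show(); c=snap('wrist','w20',(220,60,420,260),3); show()
c=snap('side','s20',(300,120,460,270),4);  show()
```

```text
t 24.55 grasp [ 630.64  -104.162  201.376] yaw 0.06744390892557162 tilt 0.016067752058023136 F [-0.709  1.172 -1.227] M [ 0.164  0.148 -0.054] op 65.06854286348316
t 24.6 grasp [ 630.635 -104.205  201.493] yaw 0.06748782193404224 tilt 0.01554049762881651 F [-1.094  0.282 -1.581] M [0.138 0.182 0.007] op 65.27507089515571
t 24.65 grasp [ 630.642 -104.206  201.523] yaw 0.06750163825184274 tilt 0.015295380526405422 F [-0.708  0.761 -2.634] M [0.103 0.17  0.018] op 65.22652124019753
```

View pics/w20.png

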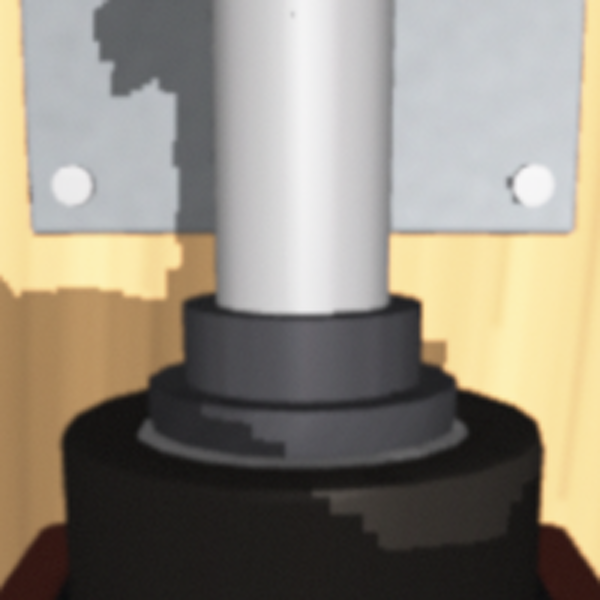

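View pics/s20.png

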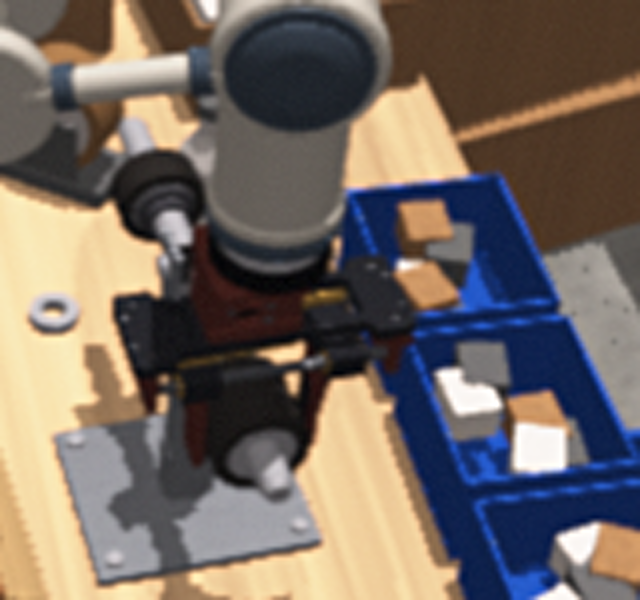

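Run:
```python
from h import *
show()
g=np.array([630.64,-104.1,201.5]); w=[]
for ph in (.03,.045,.06,.075,.09): p,R=arcr(g,.0155,ph); w.append((p,R,1,-1))
print(p); plan(w,1)
```

```text
t 24.65 grasp [ 630.642 -104.206  201.523] yaw 0.06750163825184274 tilt 0.015295380526405422 F [-0.708  0.761 -2.634] M [0.103 0.17  0.018] op 65.22652124019753
[ 630.451 -101.277  192.589]
5
0.001,0.015,0.001,0.09,0,0.18,-1,0.001,0.03,0.001,0.16,0,0.36,-1,0.001,0.045,0.001,0.25,0,0.54,-1,0.001,0.06,0.001,0.33,0,0.72,-1,0.001,0.075,0.001,0.42,0,0.89,-1
```

Emit:
step_arm(plan=[0.001,0.015,0.001,0.08,0,0.18,-1,0.001,0.03,0.001,0.16,0,0.36,-1,0.001,0.045,0.001,0.24,0,0.54,-1,0.001,0.045,0.001,0.24,0,0.54,-1,0.001,0.045,0.001,0.24,0,0.54,-1])

```text
t: 25.28
tcp_pos: [630.5, -101.5, 177.8]
tcp_rot: [0.683, 0.73, 0.02, -0.022]
force: [-1.4, -0.4, -0.9]
opening: 65.4
```

Run:
```python
from h import *
import pickle
show(); c=snap('wrist','w21',(220,60,420,260),3); show()
c=snap('side','s21',(300,120,460,270),4);  show()
```

```text
t 25.275 grasp [ 630.582 -102.658  196.422] yaw 0.06644648906752693 tilt 0.05992994727833455 F [-1.435 -0.426 -0.892] M [ 0.021  0.308 -0.002] op 65.37000979173747
t 25.325 grasp [ 630.564 -102.659  196.344] yaw 0.06648700255009032 tilt 0.05986235624270583 F [-1.264 -0.048 -0.109] M [-0.098  0.274  0.085] op 64.86847096092818
t 25.375 grasp [ 630.553 -102.676  196.346] yaw 0.06645856499971847 tilt 0.05978642292664285 F [-1.661 -0.502 -0.365] M [-0.104  0.276  0.072] op 64.86231147651871
```

View pics/w21.png

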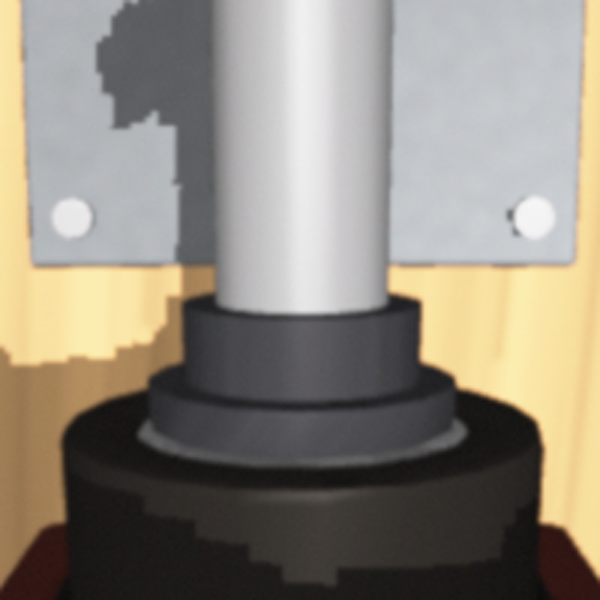

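Run:
```python
from h import *
g=np.array([630.56,-102.66,196.35]); w=[]
for ph in (.07,.08): p,R=arcr(g,.06,ph); w.append((p,R,1,-1))
print(p); plan(w,1)
```

```text
[ 630.5066507  -101.86493366  193.96723539]
2
0,0.01,-0.001,0.05,0,0.12,-1,0,0.02,-0.001,0.1,0,0.24,-1
```

Emit:
step_arm(plan=[0,0.01,0,0.05,0.03,0.12,-1,0,0.02,0,0.1,0.05,0.23,-1,0,0.02,0,0.1,0.05,0.23,-1,0,0.02,0,0.1,0.05,0.23,-1])

```text
t: 25.88
tcp_pos: [630.6, -100.5, 175.4]
tcp_rot: [0.683, 0.73, 0.027, -0.03]
force: [-4.5, 0.5, 0.3]
opening: 65.3
```

Run:
```python
from h import *
import pickle
show(); c=snap('wrist','w22',(220,60,420,260),3); show()
c=snap('side','s22',(300,120,460,270),4);  show()
```

```text
t 25.875 grasp [ 630.705 -101.94   194.036] yaw 0.06629709888662716 tilt 0.07978148380671929 F [-4.496  0.474  0.314] M [-0.096  0.826  0.073] op 65.27972702739689
t 25.925 grasp [ 630.704 -101.92   194.047] yaw 0.06635026917750708 tilt 0.0797328223489587 F [-4.541  0.626  1.229] M [-0.07   0.828  0.071] op 65.22320239576864
t 25.975 grasp [ 630.714 -101.943  194.057] yaw 0.0663018621161442 tilt 0.07969896786654235 F [-5.957  0.299 -0.877] M [-0.096  0.86   0.099] op 65.03830408720854
```

View pics/s22.png

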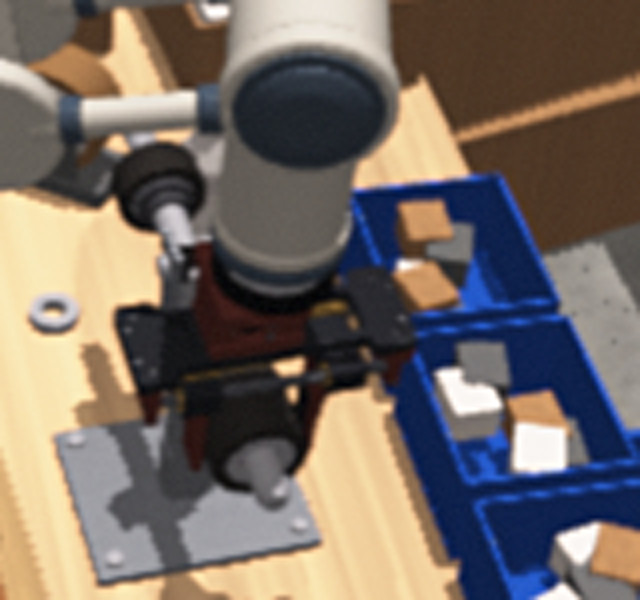

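Emit:
step_arm(plan=[0,0,0,0,-0.06,0,-1,0,0,0,0,-0.1,0,-1,0,0,0,0,-0.1,0,-1])

```text
t: 26.35
tcp_pos: [630.4, -100.5, 175.7]
tcp_rot: [0.683, 0.73, 0.028, -0.029]
force: [3.2, 0.2, -0.5]
opening: 65.0
```

Run:
```python
from h import *
import pickle
show(); c=snap('wrist','w23',(220,60,420,260),3); show()
c=snap('wrist','w23',(220,60,420,260),3);  show()
```

```text
t 26.35 grasp [ 630.513 -102.024  194.337] yaw 0.06658511828206559 tilt 0.07920686647305955 F [ 3.243  0.231 -0.528] M [-0.24  -0.396 -0.03 ] op 64.97613386661426
t 26.4 grasp [ 630.442 -102.034  194.346] yaw 0.06654373513557488 tilt 0.0792224992384987 F [ 3.187 -0.647 -0.94 ] M [-0.222 -0.426 -0.03 ] op 65.07742130066708
t 26.45 grasp [ 630.33  -102.057  194.296] yaw 0.066513456773724 tilt 0.07925910787334994 F [ 2.273 -0.893  0.5  ] M [-0.21  -0.438 -0.042] op 65.11781516121435
```

Emit:
step_arm(plan=[0,0.005,0,0.02,0.04,0.06,-1,0,0.005,0,0.02,0.04,0.06,-1,0,0.005,0,0.02,0.04,0.06,-1])

```text
t: 26.82
tcp_pos: [630.2, -100.2, 175.0]
tcp_rot: [0.683, 0.73, 0.029, -0.031]
force: [-1.7, 0.5, 0.5]
opening: 65.0
```

Run:
```python
from h import *
import pickle
show(); c=snap('wrist','w23',(220,60,420,260),3); show()
c=snap('side','s23',(300,120,460,270),4);  show()
```

```text
t 26.825 grasp [ 630.337 -101.797  193.584] yaw 0.06648026895681758 tilt 0.08457935182638254 F [-1.658  0.464  0.473] M [-0.144  0.413  0.09 ] op 65.04610068271323
t 26.875 grasp [ 630.369 -101.801  193.63 ] yaw 0.06652447116642612 tilt 0.0845033618746638 F [-1.854  0.282  1.228] M [-0.119  0.379  0.057] op 65.42339045776345
t 26.925 grasp [ 630.341 -101.801  193.595] yaw 0.06645567356514448 tilt 0.08452253890824973 F [-1.949  0.644  1.099] M [-0.06   0.442  0.007] op 65.14845492656124
```

View pics/w23.png

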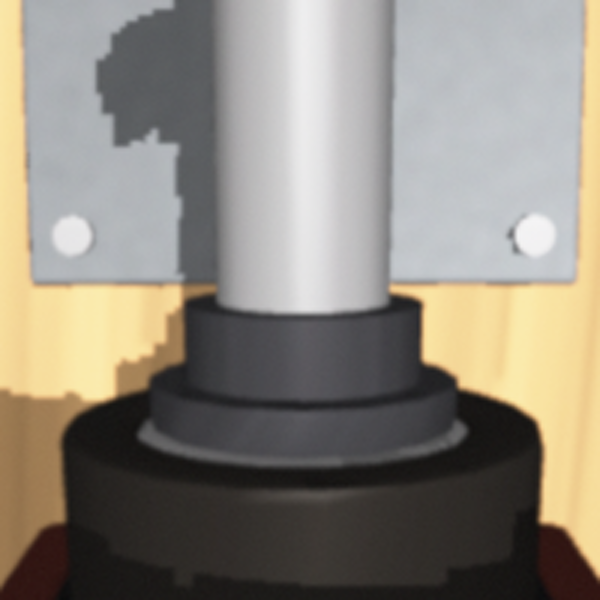

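Emit:
step_arm(plan=[0,-0.002,0,0,-0.02,-0.04,-1,0,-0.002,0,0,-0.02,-0.04,-1,0,-0.002,0,0,-0.02,-0.04,-1])

```text
t: 27.3
tcp_pos: [630.2, -100.4, 175.4]
tcp_rot: [0.683, 0.73, 0.028, -0.03]
force: [0.8, -0.3, -0.6]
opening: 65.0
```

Run:
```python
from h import *
import pickle
show(); c=snap('wrist','w24',(220,60,420,260),3); show()
c=snap('side','s24',(300,120,460,270),4);  show()
```

```text
t 27.3 grasp [ 630.322 -101.921  194.056] yaw 0.06640080805300297 tilt 0.08223164825201017 F [ 0.755 -0.273 -0.56 ] M [-0.263 -0.031  0.026] op 65.02356026887155
t 27.35 grasp [ 630.342 -101.891  194.029] yaw 0.06643292638479692 tilt 0.08230215045225275 F [ 0.613 -0.688 -0.228] M [-0.263 -0.061  0.02 ] op 65.48145750119363
t 27.4 grasp [ 630.351 -101.92   194.023] yaw 0.06642334883036671 tilt 0.0822617885323484 F [ 0.618 -0.997 -0.037] M [-0.245 -0.062 -0.033] op 65.02253041779431
```

Emit:
step_arm(plan=[0,0,0,0,0,0.02,0.52,0,0,0,0,0,0.02,0.6,0,0,0,0,0,0.02,1,0,0,0,0,0,0.02,1,0,0,0,0,0,0.02,1])

```text
t: 28.02
tcp_pos: [630.2, -100.4, 175.2]
tcp_rot: [0.683, 0.73, 0.028, -0.03]
force: [1.1, -0.7, 0.1]
opening: 87.8
```

Run:
```python
from h import *
import pickle
show(); c=snap('wrist','w25',(220,60,420,260),3); show()
c=snap('side','s25',(300,120,460,270),4);  show()
```

```text
t 28.025 grasp [ 630.321 -101.886  193.837] yaw 0.06640738844524785 tilt 0.08231074508041489 F [ 1.128 -0.733  0.128] M [-0.054  0.048 -0.063] op 87.81452694023308
t 28.075 grasp [ 630.322 -101.868  193.814] yaw 0.06642639646674575 tilt 0.08231635927702685 F [-0.241  0.822 -0.194] M [-0.079  0.033 -0.013] op 87.86074584903665
t 28.125 grasp [ 630.327 -101.879  193.826] yaw 0.06644719265937282 tilt 0.08230781301797171 F [ 0.745 -0.876 -0.529] M [-0.076  0.063 -0.013] op 88.02353692666529
```

View pics/w25.png

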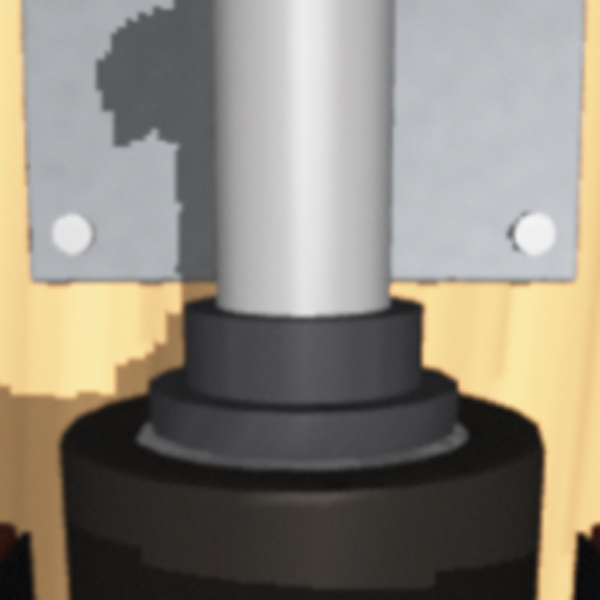

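View pics/s25.png

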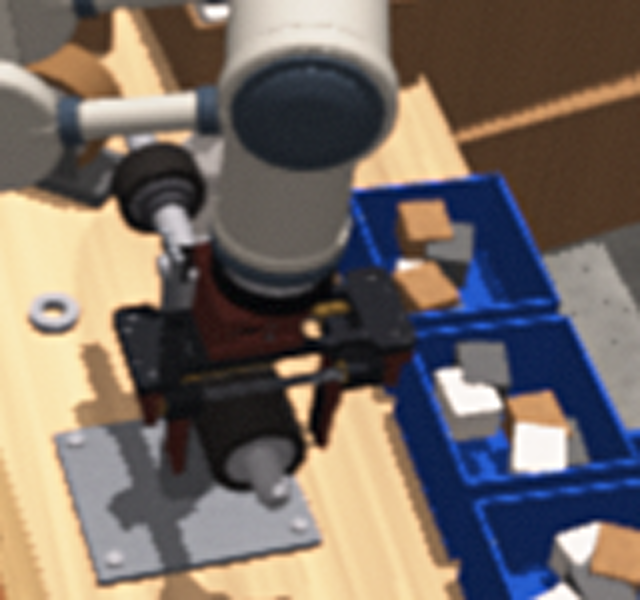

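Run:
```python
from h import *
s=telemetry.state(); R=Ro.from_quat(s['tcp_rot']).as_matrix(); g=s['tcp_pos']-R[:,2]*18.7
R1=tool(np.pi/2+.07)
plan([(g-R[:,2]*65,R,4,1),([615,-60,360],R1,4,1),([600,-60,360],R1,2,1)],1)
```

```text
10
0,0,0,0,0,-1.62,1,0,0,0,0,0,-3.25,1,0,0,0,0,0,-4.88,1,0,0,0,0,0,-6.5,1,0,-0.021,-0.001,1.37,-0.31,-8.93,1,0,-0.041,-0.002,2.74,-0.62,-11.36,1,0,-0.062,-0.003,4.11,-0.94,-13.79,1,0,-0.082,-0.004,5.48,-1.25,-16.22,1,0,-0.082,-0.004,5.53,-2,-16.21,1,0,-0.082,-0.004,5.58,-2.75,-16.21,1
```

Emit:
step_arm(plan=[0,0,0,0,0,-1.6,1,0,0,0,0,0,-3.2,1,0,0,0,0,0,-4.9,1,0,0,0,0,0,-6.5,1,0,-0.021,-0.001,1.4,-0.31,-8.9,1,0,-0.041,-0.002,2.7,-0.62,-11.3,1,0,-0.062,-0.003,4.1,-0.94,-13.8,1,0,-0.082,-0.004,5.5,-1.25,-16.2,1,0,-0.082,-0.004,5.5,-2,-16.2,1,0,-0.082,-0.004,5.5,-2.75,-16.2,1,0,-0.082,-0.004,5.5,-2.75,-16.2,1])

```text
t: 29.5
tcp_pos: [599.3, -61.2, 340.1]
tcp_rot: [0.682, 0.731, -0.0, -0.001]
force: [0.2, -1.0, -0.2]
opening: 88.0
```

Run:
```python
from h import *
import pickle
show(); c=snap('wrist','w26'); show(); pickle.dump(c,open('w26.pkl','wb'))
c=snap('side','s26',(260,100,420,250),4); show()
```

```text
t 29.5 grasp [599.281 -61.261 358.812] yaw 0.06954101157162618 tilt 0.0007598431237377198 F [ 0.173 -0.993 -0.162] M [-0.089  0.072 -0.003] op 88.03354417734604
t 29.55 grasp [599.527 -61.294 358.718] yaw 0.06948806981729039 tilt 0.0008526697674538784 F [ 0.345 -0.03   0.23 ] M [-0.034  0.013  0.051] op 87.84455865296027
t 29.6 grasp [599.747 -61.304 358.737] yaw 0.06951096326373296 tilt 0.0007990973524801851 F [0.245 0.026 1.331] M [-0.074  0.009 -0.006] op 87.94019666301892
```

View pics/w26.png

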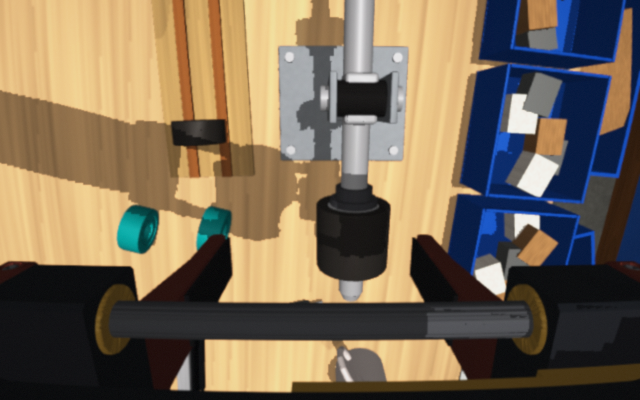

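View pics/s26.png

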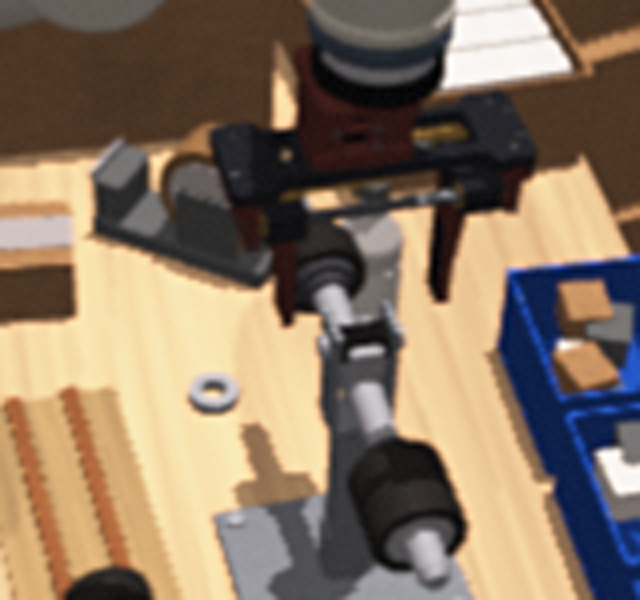

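Run:
```python
from h import *
R=tool(np.pi/2+.088)
plan([([520,-45,250],R,3,1),([439.5,-29,110],R,4,1),([439.5,-29,43],R,4,1),([439.5,-29,43],R,2,1)],1)
```

```text
13
0,0,-0.006,0.72,-2.61,3.63,1,-0.001,-0.001,-0.012,1.45,-5.22,7.26,1,-0.001,-0.001,-0.018,2.17,-7.82,10.89,1,-0.001,-0.001,-0.018,2.71,-9.8,14.39,1,-0.001,-0.001,-0.018,3.24,-11.77,17.89,1,-0.001,-0.001,-0.018,3.78,-13.75,21.4,1,-0.001,-0.001,-0.018,4.31,-15.72,24.9,1,-0.001,-0.001,-0.018,4.31,-15.72,26.57,1,-0.001,-0.001,-0.018,4.31,-15.72,28.25,1,-0.001,-0.001,-0.018,4.31,-15.72,29.92,1,-0.001,-0.001,-0.018,4.31,-15.71,31.6,1,-0.001,-0.001,-0.018,4.31,-15.71,31.6,1,-0.001,-0.001,-0.018,4.31,-15.71,31.6,1
```

Emit:
step_arm(plan=[0,0,-0.006,0.72,-2.6,3.6,1,-0.001,-0.001,-0.012,1.45,-5.2,7.3,1,-0.001,-0.001,-0.018,2.2,-7.8,10.9,1,-0.001,-0.001,-0.018,2.7,-9.8,14.4,1,-0.001,-0.001,-0.018,3.2,-11.8,17.9,1,-0.001,-0.001,-0.018,3.8,-13.75,21.4,1,-0.001,-0.001,-0.018,4.3,-15.72,24.9,1,-0.001,-0.001,-0.018,4.3,-15.72,26.6,1,-0.001,-0.001,-0.018,4.3,-15.72,28.2,1,-0.001,-0.001,-0.018,4.3,-15.72,29.9,1,-0.001,-0.001,-0.018,4.3,-15.72,31.55,1,-0.001,-0.001,-0.018,4.3,-15.72,31.55,1,-0.001,-0.001,-0.018,4.3,-15.72,31.55,1])

```text
t: 31.22
tcp_pos: [439.8, -29.1, 25.2]
tcp_rot: [0.675, 0.737, -0.0, 0.0]
force: [-0.3, 1.0, 0.1]
opening: 87.7
```

Run:
```python
from h import *
show(); c=snap('wrist','w27'); show()
```

```text
t 31.225 grasp [439.789 -29.087  43.944] yaw 0.08756313494296086 tilt -0.000223028739256054 F [-0.324  0.987  0.071] M [-0.064  0.121 -0.002] op 87.7334245409929
t 31.275 grasp [439.954 -29.165  44.264] yaw 0.08753929820868 tilt -0.000469675195139731 F [ 0.028 -0.342 -0.237] M [-0.037  0.067 -0.012] op 88.07695820804038
```

View pics/w27.png

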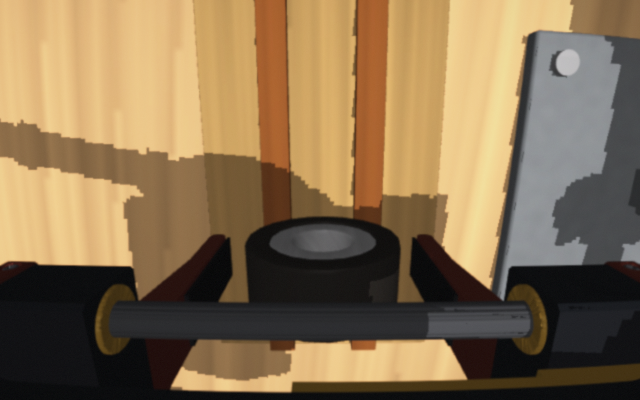

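Emit:
step_arm(plan=[0,0,0,0,0.02,0.1,-1,0,0,0,0,0.02,0.1,-1,0,0,0,0,0.02,0.1,-1,0,0,0,0,0.02,0.1,-1])

```text
t: 31.78
tcp_pos: [440.5, -29.2, 24.9]
tcp_rot: [0.675, 0.737, 0.0, 0.001]
force: [0.2, -0.1, 0.4]
opening: 65.5
```

Run:
```python
from h import *
show()
PH=.082
ax=np.array([-np.sin(YAW),np.cos(YAW),0])
# rod in left: (615.2,124.1) yaw .067
base=np.array([622.3,16.8,205.0])
g,R=arc(base+215*ax,PH); g[2]+=0.3; print(g)
plan([([440,-29,120],tool(np.pi/2+.088),4,-1),([460,90,200],tool(np.pi/2+.075,.03),5,-1),([540,g[1]+8,g[2]],R,5,-1),(g+[0,4,0],R,3,-1),(g+[0,4,0],R,2,-1)],1)
```

```text
t 31.775 grasp [440.437 -29.151  43.579] yaw 0.08752688162557054 tilt -0.00055740345680011 F [ 0.155 -0.119  0.42 ] M [-0.055 -0.019 -0.029] op 65.45029682633782
[607.79  233.048 223.028]
19
0,0,0,0,-0.01,-1.91,-1,0.001,0,0,0.01,-0.02,-3.82,-1,0.001,0,0,0.01,-0.02,-5.73,-1,0.002,0.001,0,0.02,-0.03,-7.64,-1,0.002,0.007,0.002,2.36,0.58,-9.24,-1,0.001,0.013,0.005,4.71,1.18,-10.84,-1,0.001,0.019,0.007,7.05,1.79,-12.44,-1,0.001,0.025,0.01,9.4,2.4,-14.04,-1,0.001,0.031,0.013,11.75,3.01,-15.64,-1,0.001,0.041,0.014,14.64,4.87,-16.11,-1,0.001,0.051,0.016,17.52,6.73,-16.57,-1,0.001,0.062,0.017,20.41,8.59,-17.03,-1,0.001,0.072,0.019,23.3,10.45,-17.49,-1,0.001,0.083,0.021,26.19,12.31,-17.95,-1,0.001,0.083,0.021,25.86,14.55,-17.94,-1,0.001,0.083,0.021,25.53,16.79,-17.94,-1,0.001,0.083,0.021,25.2,19.03,-17.94,-1,0.001,0.083,0.021,25.2,19.03,-17.94,-1,0.001,0.083,0.021,25.2,19.03,-17.94,-1
```

Emit:
step_arm(plan=[0,0,0,0,-0.01,-1.9,-1,0.001,0,0,0,-0.02,-3.8,-1,0.001,0,0,0,-0.02,-5.7,-1,0.002,0.001,0,0.02,-0.03,-7.6,-1,0.002,0.007,0.002,2.36,0.58,-9.24,-1,0.001,0.013,0.005,4.71,1.18,-10.84,-1,0.001,0.019,0.007,7.05,1.79,-12.44,-1,0.001,0.025,0.01,9.4,2.4,-14.04,-1,0.001,0.031,0.013,11.75,3.01,-15.64,-1,0.001,0.041,0.014,14.64,4.87,-16.11,-1,0.001,0.051,0.016,17.52,6.73,-16.57,-1,0.001,0.062,0.017,20.41,8.59,-17.03,-1,0.001,0.072,0.019,23.3,10.45,-17.49,-1,0.001,0.083,0.021,26.19,12.31,-17.95,-1,0.001,0.083,0.021,25.86,14.55,-17.94,-1,0.001,0.083,0.021,25.53,16.79,-17.94,-1,0.001,0.083,0.021,25.2,19.03,-17.94,-1,0.001,0.083,0.021,25.2,19.03,-17.94,-1,0.001,0.083,0.021,25.2,19.03,-17.94,-1])

```text
t: 34.15
tcp_pos: [607.2, 238.7, 204.6]
tcp_rot: [0.683, 0.73, 0.028, -0.03]
force: [0.4, -0.7, -3.9]
opening: 64.9
```

Run:
```python
from h import *
import pickle
show(); c=snap('side','s28',(260,100,420,250),4); show()
c=snap('wrist','w28',(220,200,420,390),3); show(); pickle.dump(c,open('w28.pkl','wb'))
```

```text
t 34.15 grasp [607.35  237.142 223.283] yaw 0.06669226833731035 tilt 0.08238144968079886 F [ 0.404 -0.679 -3.941] M [-0.041  0.039  0.042] op 64.92929079144834
t 34.2 grasp [607.236 237.174 223.486] yaw 0.06690110886213518 tilt 0.08241879384470223 F [ 0.047 -0.247 -3.311] M [-0.147  0.066  0.011] op 64.93370395196402
t 34.25 grasp [607.184 237.237 223.603] yaw 0.06703357369219898 tilt 0.08247738069660317 F [-0.186 -0.004 -3.24 ] M [-0.121  0.058 -0.051] op 64.92506628229181
```

View pics/w28.png

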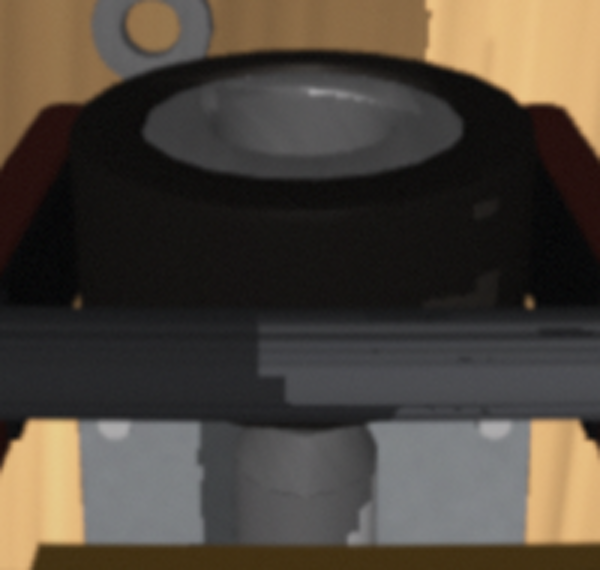

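View pics/s28.png

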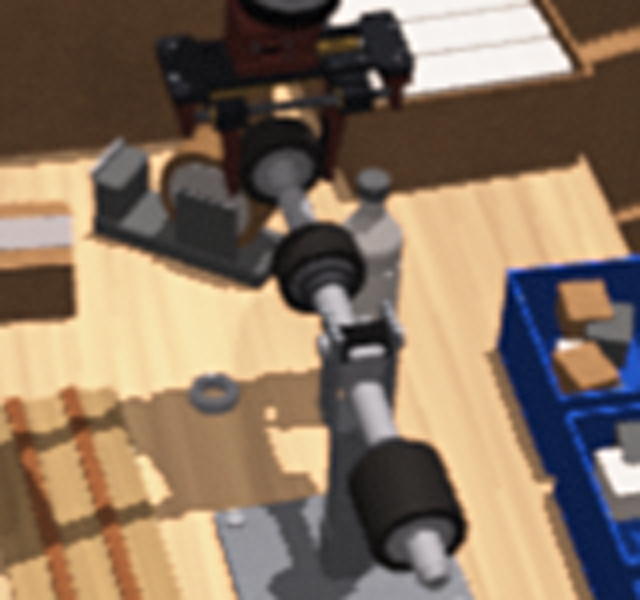

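Emit:
step_arm(plan=[0,0,0,0,0.05,0,-1,0,0,0,-1,0.05,0,-1,0,0,0,-2,0.05,0,-1,0,0,0,-2.8,0.05,0,-1,0,0,0,-3.6,0.05,0,-1,0,0,0,-3.6,0.05,0,-1])

```text
t: 35.0
tcp_pos: [610.1, 202.2, 201.9]
tcp_rot: [0.683, 0.729, 0.028, -0.03]
force: [0.5, -0.5, -3.1]
opening: 65.2
```

Run:
```python
from h import *
import pickle
show(); c=snap('wrist','w29',(220,200,420,390),3); show(); c=snap('side','s29',(260,100,420,250),4); show()
```

```text
t 35.0 grasp [610.237 200.626 220.566] yaw 0.06588487928474307 tilt 0.08237366385040062 F [ 0.54  -0.457 -3.085] M [-0.118  0.029  0.052] op 65.19766012943381
t 35.05 grasp [610.169 201.106 220.614] yaw 0.06634980188357398 tilt 0.08262605671588069 F [-0.401 -0.011 -3.97 ] M [-0.128  0.046 -0.024] op 65.3241125967558
t 35.1 grasp [610.134 201.404 220.615] yaw 0.06680097007192543 tilt 0.08264095221292149 F [ 0.109  0.521 -2.748] M [-0.2    0.023 -0.01 ] op 65.01693956826416
```

View pics/w29.png

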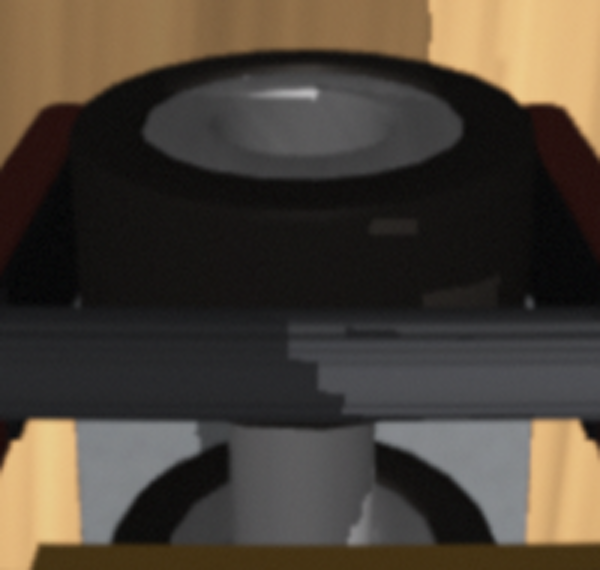

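View pics/s29.png

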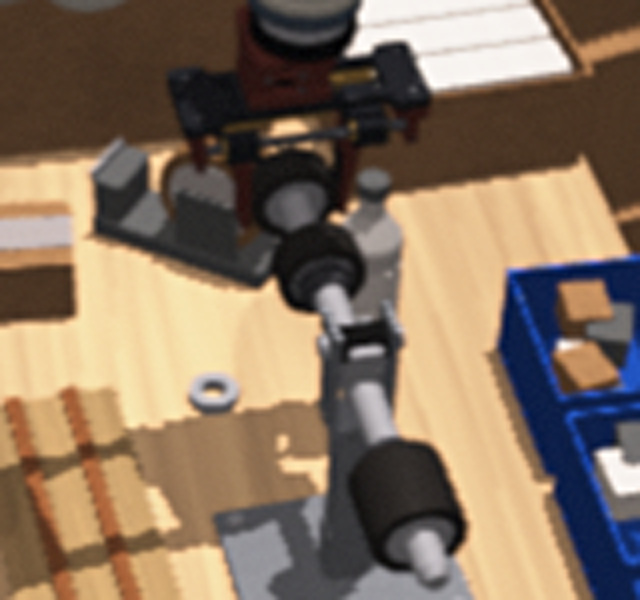

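Emit:
step_arm(plan=[0,0,0,-0.8,0,0,-1,0,0,0,-1.6,0,0,-1,0,0,0,-2.4,0,0,-1,0,0,0,-3.2,0,0,-1,0,0,0,-3.8,0,0,-1,0,0,0,-4.1,0,0,-1,0,0,0,-4.1,0,0,-1])

```text
t: 35.98
tcp_pos: [612.8, 162.0, 198.6]
tcp_rot: [0.683, 0.73, 0.028, -0.03]
force: [0.1, -0.8, -3.4]
opening: 65.1
```

Run:
```python
from h import *
import pickle
show(); c=snap('wrist','w30',(220,200,420,390),3); show()
```

```text
t 35.975 grasp [612.864 160.499 217.231] yaw 0.06654980868780158 tilt 0.08279694175465645 F [ 0.091 -0.786 -3.436] M [-0.146  0.093 -0.034] op 65.06627898512019
t 36.025 grasp [612.845 160.69  217.242] yaw 0.06678372439410651 tilt 0.082815571113686 F [-0.021  0.078 -3.402] M [-0.165  0.062  0.005] op 65.280369514439
```

View pics/w30.png

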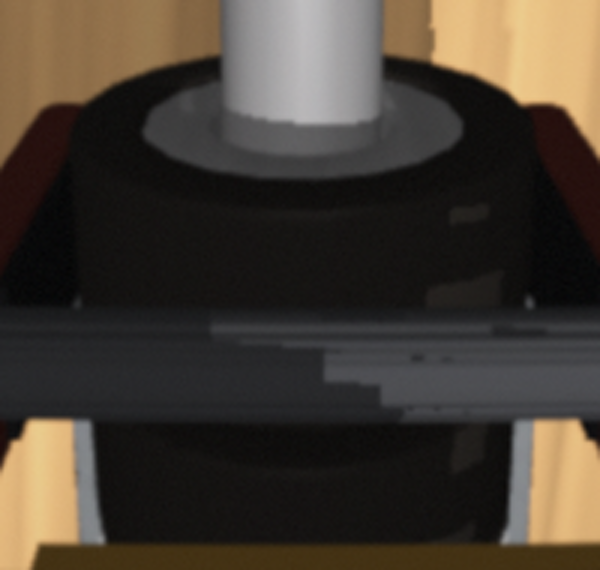

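Emit:
step_arm(plan=[0,0,0,-0.2,0,0,-1,0,0,0,-0.4,0,0,-1,0,0,0,-0.4,0,0,-1])

```text
t: 36.4
tcp_pos: [613.0, 158.2, 198.3]
tcp_rot: [0.683, 0.73, 0.028, -0.03]
force: [0.3, -0.0, -3.1]
opening: 65.0
```

Emit:
step_arm(plan=[0,0,0,-0.1,0,0,-1,0,0,0,-0.15,0,0,-1,0,0,0,-0.15,0,0,-1])

```text
t: 36.78
tcp_pos: [613.1, 156.7, 198.2]
tcp_rot: [0.683, 0.73, 0.028, -0.03]
force: [0.6, 0.5, -2.9]
opening: 65.0
```

Emit:
step_arm(plan=[0,0,0,-0.1,0,0,-1,0,0,0,-0.1,0,0,-1])

```text
t: 37.02
tcp_pos: [613.2, 155.6, 198.1]
tcp_rot: [0.683, 0.73, 0.028, -0.03]
force: [0.3, -0.2, -3.2]
opening: 65.5
```

Emit:
step_arm(plan=[0,0,0,-0.1,0,0,-1,0,0,0,-0.1,0,0,-1])

```text
t: 37.28
tcp_pos: [613.2, 155.0, 198.0]
tcp_rot: [0.682, 0.73, 0.028, -0.031]
force: [-0.7, 2.7, -2.3]
opening: 65.1
```

Emit:
step_arm(plan=[0,0,0,-0.1,0,0,-1,0,0,0,-0.1,0,0,-1])

```text
t: 37.52
tcp_pos: [613.2, 154.9, 198.1]
tcp_rot: [0.682, 0.73, 0.029, -0.031]
force: [-0.4, 6.9, -2.8]
opening: 65.4
```

Run:
```python
from h import *
import pickle
show(); c=snap('wrist','w31',(220,200,420,390),3); show()
```

```text
t 37.525 grasp [613.306 153.295 216.712] yaw 0.06799341542757698 tilt 0.08484542178230782 F [-0.364  6.908 -2.808] M [ 0.6    0.025 -0.049] op 65.36176612155994
t 37.575 grasp [613.297 153.289 216.71 ] yaw 0.0679546673806517 tilt 0.08479647273521623 F [-0.81   4.751 -3.141] M [ 0.476  0.046 -0.045] op 65.19404297300439
```

View pics/w31.png

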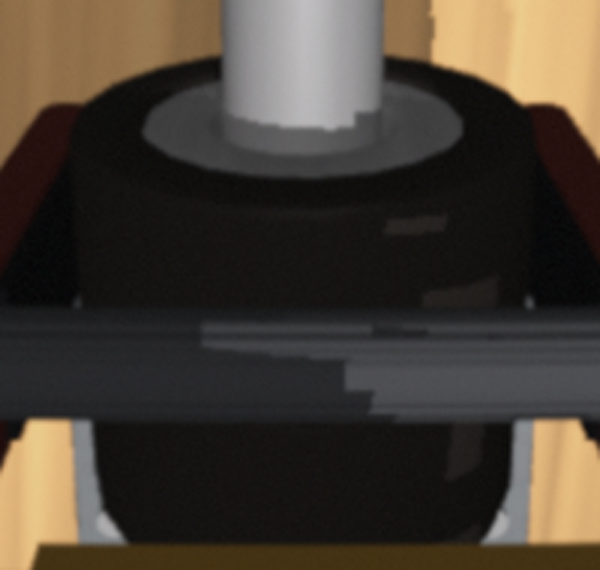

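Run:
```python
from h import *
g=np.array([613.3,153.65,215.7]); w=[]
for ph in (.083,.07,.055,.04,.03,.02,.01,0): p,R=arcr(g,.083,ph); print(p); w.append((p,R,1,-1))
plan(w,1)
```

```text
[613.3  153.65 215.7 ]
[613.31757431 153.38808946 213.91602977]
[613.33977962 153.05716299 211.86204934]
[613.36404506 152.69553432 209.81327485]
[613.38136386 152.43743166 208.45054507]
[613.39959413 152.16574541 207.09047021]
[613.41873404 151.88050274 205.73318628]
[613.43878167 151.58173217 204.37882901]
8
0,-0.002,0.001,0.02,0,0.1,-1,0,-0.015,0.001,-0.04,0,0.28,-1,0,-0.03,0.001,-0.12,0,0.48,-1,0,-0.045,0.001,-0.2,0,0.68,-1,0,-0.055,0.001,-0.26,0,0.81,-1,0,-0.065,0.001,-0.32,0,0.94,-1,0,-0.075,0.001,-0.37,0,1.08,-1,0,-0.085,0.001,-0.43,0,1.21,-1
```

Emit:
step_arm(plan=[0,-0.002,0.001,0.02,0,0.1,-1,0,-0.015,0.001,-0.04,0,0.28,-1,0,-0.03,0.001,-0.12,0,0.48,-1,0,-0.045,0.001,-0.2,0,0.68,-1,0,-0.055,0.001,-0.26,0,0.81,-1,0,-0.065,0.001,-0.32,0,0.94,-1,0,-0.065,0.001,-0.32,0,0.94,-1,0,-0.065,0.001,-0.32,0,0.94,-1])

```text
t: 38.58
tcp_pos: [613.4, 152.6, 188.5]
tcp_rot: [0.683, 0.73, 0.007, -0.007]
force: [-0.3, 3.6, -2.2]
opening: 65.0
```

Run:
```python
from h import *
import pickle
show(); c=snap('wrist','w32',(220,200,420,390),3); show();c=snap('side','s32',(260,100,420,250),4); show()
```

```text
t 38.575 grasp [613.379 152.243 207.222] yaw 0.06705925153546888 tilt 0.020260944609227352 F [-0.32   3.569 -2.151] M [ 0.263  0.083 -0.037] op 65.00216502226826
t 38.625 grasp [613.367 152.227 207.23 ] yaw 0.06701794243373826 tilt 0.020260599383588103 F [ 0.161  2.816 -2.162] M [ 0.363  0.113 -0.022] op 65.0154752332133
t 38.675 grasp [613.384 152.253 207.263] yaw 0.06704844811326538 tilt 0.02033022894691336 F [-0.07   3.233 -1.742] M [ 0.402  0.063 -0.015] op 65.03541508241531
```

View pics/w32.png

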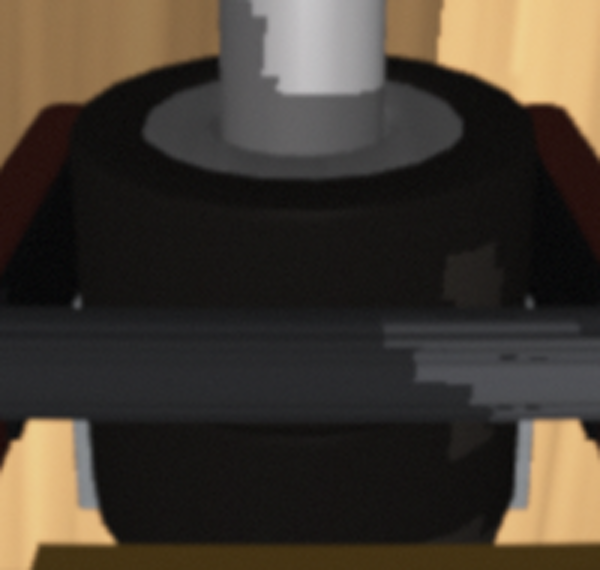

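View pics/s32.png

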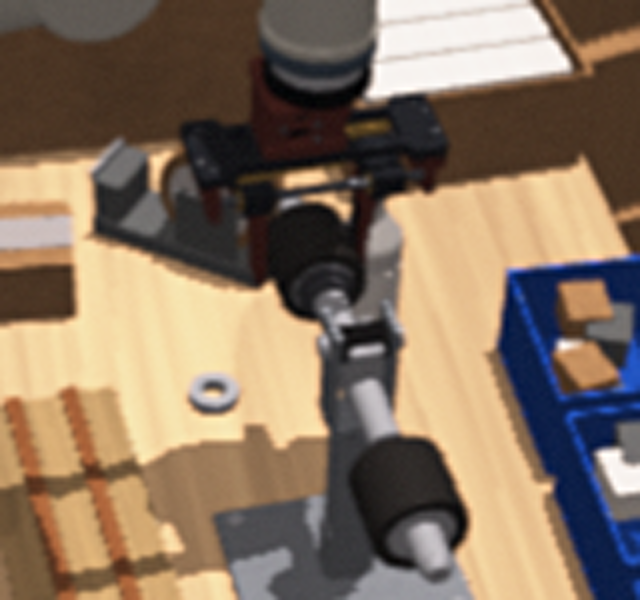

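Emit:
step_arm(plan=[0,-0.01,0,-0.03,0,0.14,-1,0,-0.02,0,-0.04,0,0.28,-1,0,-0.02,0,-0.03,0,0.28,-1,0,-0.02,0,-0.03,0,0.28,-1])

```text
t: 39.17
tcp_pos: [613.4, 151.9, 185.9]
tcp_rot: [0.683, 0.73, -0.0, 0.0]
force: [-0.3, -2.0, -0.9]
opening: 64.9
```

Run:
```python
from h import *
import pickle
show(); c=snap('wrist','w33',(220,200,420,390),3); show();c=snap('side','s33',(260,100,420,250),4); show()
```

```text
t 39.175 grasp [613.435 151.876 204.636] yaw 0.06653403461139695 tilt -0.0004022761681470082 F [-0.349 -1.968 -0.919] M [-0.28   0.154  0.013] op 64.94350848088696
t 39.225 grasp [613.449 151.921 204.652] yaw 0.0665267762351951 tilt -0.00021350557687096122 F [-0.025 -1.185 -0.386] M [-0.301  0.068 -0.022] op 65.47301490551138
t 39.275 grasp [613.472 151.96  204.631] yaw 0.06654824442206175 tilt -0.00012173533322542429 F [-0.067 -1.917  0.446] M [-0.277  0.036  0.04 ] op 65.16218333997264
```

Emit:
step_arm(plan=[0,0,0,-0.03,0,0.03,-1,0,0,0,-0.03,0,0.03,-1,0,0,0,-0.03,0,0.03,-1])

```text
t: 39.65
tcp_pos: [613.5, 151.9, 185.6]
tcp_rot: [0.683, 0.73, 0.0, 0.0]
force: [0.5, 1.2, -0.5]
opening: 65.2
```

Run:
```python
from h import *
import pickle
show(); c=snap('wrist','w34',(220,200,420,390),3); show();c=snap('side','s34',(260,100,420,250),4); show()
```

```text
t 39.65 grasp [613.476 151.875 204.342] yaw 0.06677132396683327 tilt 0.00016488506158720873 F [ 0.471  1.172 -0.504] M [ 0.087  0.104 -0.005] op 65.17412221392148
t 39.7 grasp [613.482 151.904 204.333] yaw 0.06681836431884003 tilt 0.00018620512812067168 F [0.39  0.621 0.389] M [0.059 0.148 0.032] op 65.27382654213473
t 39.75 grasp [613.47  151.866 204.333] yaw 0.06677641645993004 tilt 0.00016035403233672605 F [-1.061  1.253 -1.073] M [ 0.067  0.122 -0.003] op 65.34044296784498
```

View pics/s34.png

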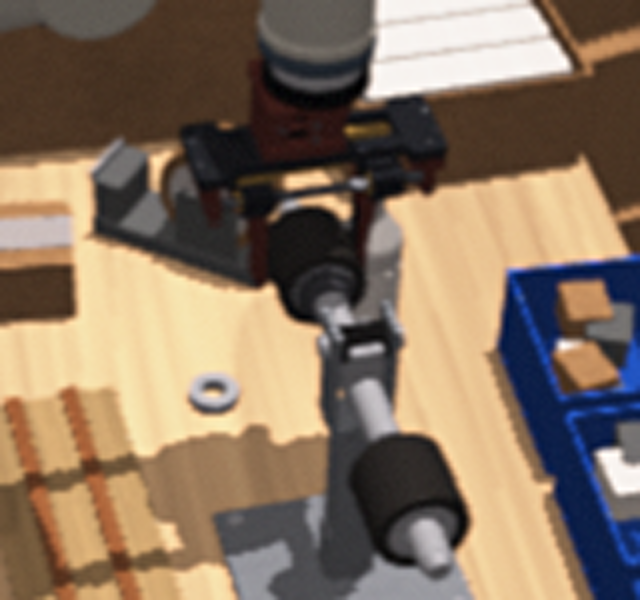

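Emit:
step_arm(plan=[0,-0.003,0,-0.02,0,0.04,-1,0,-0.007,0,-0.03,0,0.08,-1,0,-0.007,0,-0.03,0,0.08,-1,0,-0.007,0,-0.03,0,0.08,-1])

```text
t: 40.25
tcp_pos: [613.5, 151.6, 184.9]
tcp_rot: [0.683, 0.73, -0.002, 0.003]
force: [-1.0, -0.1, -0.4]
opening: 65.5
```

Run:
```python
from h import *
import pickle
show(); c=snap('wrist','w35',(220,200,420,390),3); show();c=snap('side','s35',(260,100,420,250),4); show();c=snap('side','s35',(260,100,420,250),4); show()
```

```text
t 40.25 grasp [613.507 151.683 203.563] yaw 0.06675977579659875 tilt -0.006848413848493107 F [-1.023 -0.073 -0.422] M [ 0.027  0.133 -0.028] op 65.50958951808697
t 40.3 grasp [613.5   151.729 203.563] yaw 0.06677006674589481 tilt -0.006790778062723038 F [-0.674 -0.396 -0.318] M [ 0.006  0.128 -0.02 ] op 64.86434231552049
t 40.35 grasp [613.48  151.689 203.509] yaw 0.06672011957811574 tilt -0.006809179113901607 F [-1.198 -0.233  0.806] M [ 0.027  0.102 -0.045] op 65.27406303308886
t 40.4 grasp [613.507 151.711 203.564] yaw 0.06677308639365442 tilt -0.006816818424306501 F [-1.813 -0.36   0.078] M [-0.017  0.075  0.   ] op 65.30771470752053
```

Emit:
step_arm(plan=[0,0,0,0,0,0,0.52,0,0,0,0,0,0,0.6,0,0,0,0,0,0,1,0,0,0,0,0,0,1,0,0,0,0,0,0,1])

```text
t: 41.02
tcp_pos: [613.5, 151.6, 184.9]
tcp_rot: [0.683, 0.73, -0.002, 0.003]
force: [0.1, -0.3, -0.2]
opening: 87.9
```

Run:
```python
from h import *
import pickle
show(); c=snap('wrist','w36',(220,200,420,390),3); show();c=snap('side','s36',(260,100,420,250),4); show()
s=telemetry.state(); R=Ro.from_quat(s['tcp_rot']).as_matrix(); g=s['tcp_pos']-R[:,2]*18.7
R1=tool(np.pi/2+.067)
plan([(g-R[:,2]*65,R,4,1),([590,15,390],R1,5,1),([590,15,390],R1,2,1)],1)
```

```text
t 41.025 grasp [613.489 151.701 203.561] yaw 0.0667774838024684 tilt -0.006793542084456481 F [ 0.087 -0.305 -0.179] M [-0.079  0.042 -0.012] op 87.85111822213986
t 41.075 grasp [613.505 151.704 203.555] yaw 0.06677448536832897 tilt -0.006789840054175019 F [ 0.514 -0.125 -0.352] M [-0.095  0.093  0.025] op 87.7418060151295
t 41.125 grasp [613.485 151.705 203.549] yaw 0.06677720931547304 tilt -0.006789917974842314 F [-0.163  0.905 -0.236] M [-0.087 -0.039  0.062] op 87.68857836048215
11
0,0,0,0,0,-1.63,1,0,0,0,0,0,-3.25,1,0,0,0,0,0,-4.87,1,0,0,0,0,0,-6.5,1,0,0.001,0,-2.72,-0.65,-8.91,1,0,0.003,0,-5.44,-1.3,-11.32,1,0,0.004,0,-8.16,-1.95,-13.73,1,0,0.005,0,-10.88,-2.6,-16.14,1,0,0.007,0,-13.6,-3.25,-18.55,1,0,0.007,0,-13.6,-3.25,-18.55,1,0,0.007,0,-13.6,-3.25,-18.55,1
```

View pics/w36.png

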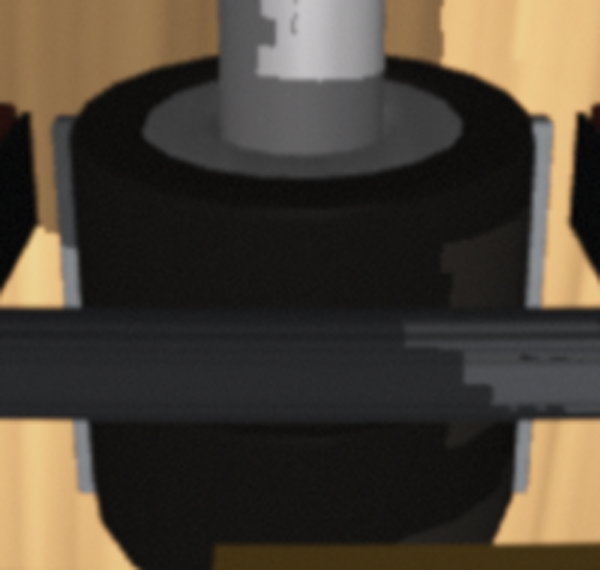

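View pics/s36.png

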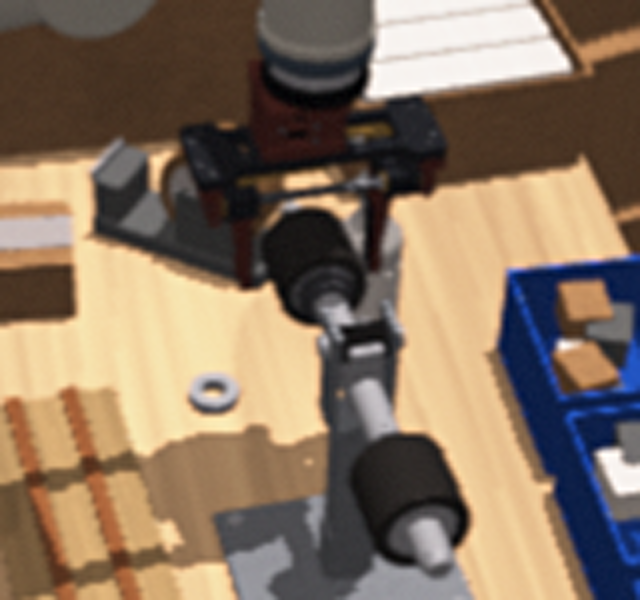

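Released without swing. Retreat up and view from above to check seating and level.

Emit:
step_arm(plan=[0,0,0,0,0,-1.6,1,0,0,0,0,0,-3.2,1,0,0,0,0,0,-4.9,1,0,0,0,0,0,-6.5,1,0,0.001,0,-2.7,-0.65,-8.9,1,0,0.003,0,-5.4,-1.3,-11.3,1,0,0.004,0,-8.1,-1.95,-13.7,1,0,0.005,0,-10.9,-2.6,-16.1,1,0,0.007,0,-13.6,-3.25,-18.5,1,0,0.007,0,-13.6,-3.25,-18.5,1,0,0.007,0,-13.6,-3.25,-18.5,1])

```text
t: 42.5
tcp_pos: [590.1, 15.4, 370.4]
tcp_rot: [0.683, 0.73, 0.0, -0.0]
force: [-0.3, 0.1, -0.3]
opening: 87.8
```

Run:
```python
from h import *
import pickle
show(); c=snap('wrist','w37',(240,0,480,290),2.0); show(); pickle.dump(c,open('w37.pkl','wb'))
c=snap('side','s37',(260,100,420,250),4); show(); c=snap('top','t37',(220,110,400,240),4)
```

```text
t 42.5 grasp [590.104  15.394 389.119] yaw 0.066898105761384 tilt 0.0005918901651383356 F [-0.337  0.13  -0.344] M [-0.015  0.058  0.003] op 87.7701561790422
t 42.55 grasp [590.074  15.696 388.405] yaw 0.06753732302655058 tilt 0.0006711293774508884 F [ 0.603  0.436 -0.278] M [-0.057  0.035  0.055] op 87.97193325366501
t 42.6 grasp [590.01   15.844 388.129] yaw 0.06787067201338104 tilt 0.0006535255125235658 F [ 0.188  0.089 -0.103] M [-0.057 -0.019 -0.004] op 87.9335861533259
```

View pics/w37.png

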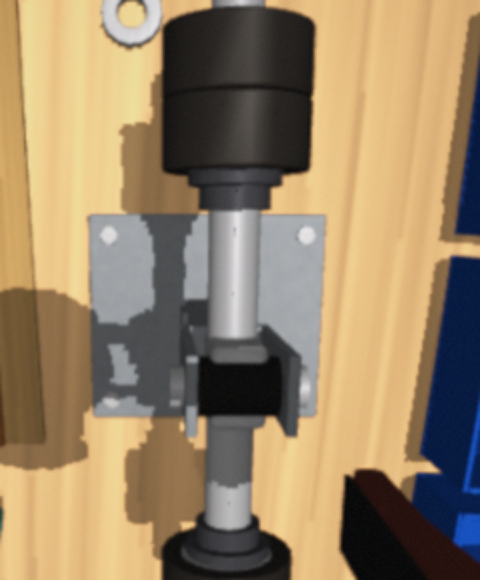

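View pics/s37.png

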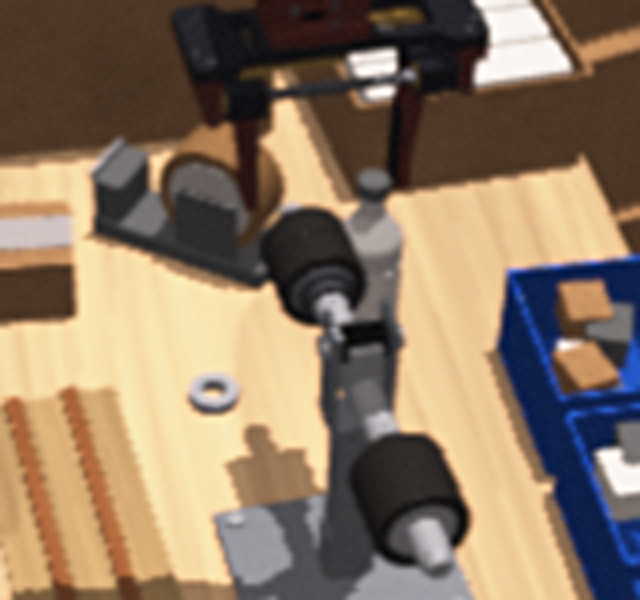

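View pics/t37.png

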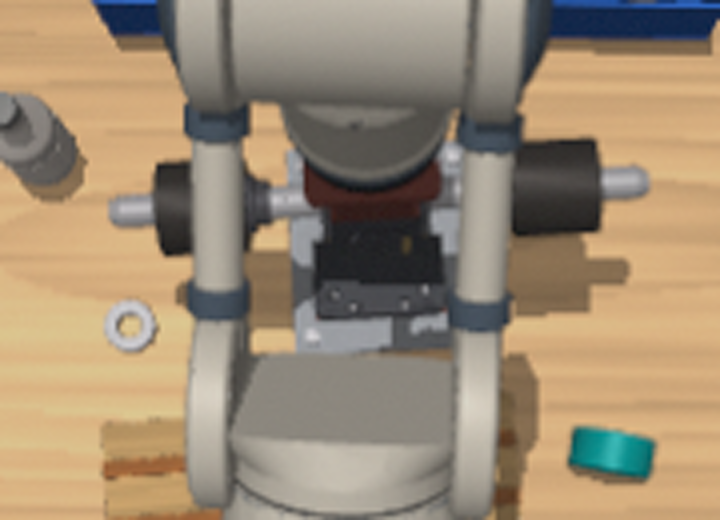

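Run:
```python
import cv2, numpy as np
a=cv2.imread('pics/raw_w26.png')[150:310,290:420]; a=cv2.resize(a,None,fx=3.5,fy=3.5,interpolation=cv2.INTER_CUBIC)
s0=cv2.imread('pics/side0.png')[225:255,345:385]; s1=cv2.imread('pics/raw_s37.png')[225:255,345:385]
b=np.vstack([cv2.resize(x,None,fx=8,fy=8,interpolation=cv2.INTER_CUBIC) for x in (s0,s1)])
h=max(a.shape[0],b.shape[0]); o=np.zeros((h,a.shape[1]+b.shape[1],3),np.uint8); o[:a.shape[0],:a.shape[1]]=a;o[:b.shape[0],a.shape[1]:]=b
cv2.imwrite('pics/cmp.png',o)
t=cv2.cvtColor(cv2.imread('pics/side0.png')[232:246,360:376],cv2.COLOR_BGR2GRAY)
im=cv2.cvtColor(cv2.imread('pics/raw_s37.png')[222:262,350:390],cv2.COLOR_BGR2GRAY)
up=lambda x:cv2.resize(x,None,fx=8,fy=8,interpolation=cv2.INTER_CUBIC)
r=cv2.matchTemplate(up(im),up(t),cv2.TM_CCOEFF_NORMED);print(cv2.minMaxLoc(r),'expect',(80,80))
# collars/left tip
```

```text
(-0.572364866733551, 0.575202226638794, (72, 0), (16, 55)) expect (80, 80)
```

View pics/cmp.png

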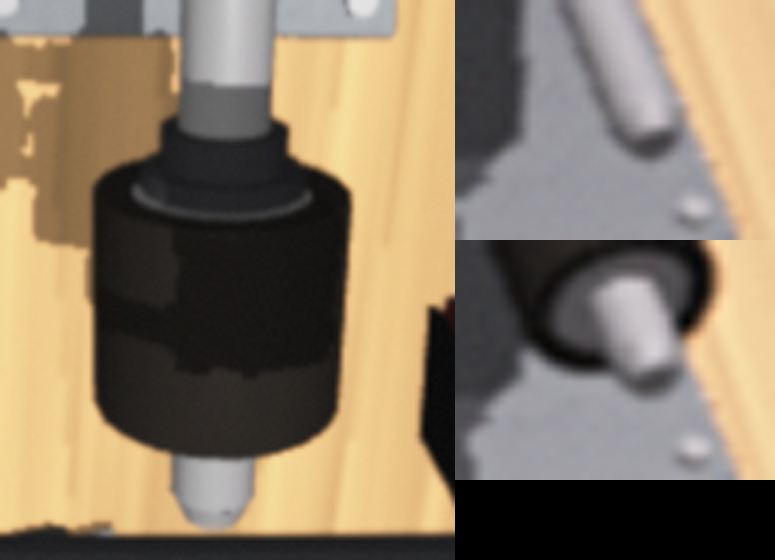

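Run:
```python
from h import *
R1=tool(np.pi/2+.067)
plan([([600,-144,350],R1,5,1),([600,-144,350],R1,2,1)],1)
```

```text
7
0,0,0,-3.2,-0.02,0.76,1,-0.001,0,0,-6.41,-0.03,1.52,1,-0.001,0,0.001,-9.61,-0.05,2.28,1,-0.001,-0.001,0.001,-12.82,-0.06,3.04,1,-0.002,-0.001,0.001,-16.02,-0.08,3.8,1,-0.002,-0.001,0.001,-16.02,-0.08,3.8,1,-0.002,-0.001,0.001,-16.02,-0.08,3.8,1
```

Emit:
step_arm(plan=[0,0,0,-3.2,0,0.7,1,0,0,0,-6.4,0,1.5,1,0,0,0,-9.6,0,2.3,1,0,0,0,-12.8,0,3,1,0,0,0,-16,0,3.8,1,0,0,0,-16,0,3.8,1,0,0,0,-16,0,3.8,1])

```text
t: 43.52
tcp_pos: [600.9, -142.7, 331.0]
tcp_rot: [0.682, 0.731, -0.0, -0.001]
force: [0.2, -0.3, -0.1]
opening: 87.9
```

Run:
```python
from h import *
show(); c=snap('wrist','w38',(260,0,440,200),3.0); show()
c=snap('side','s38',(260,100,420,250),4)
```

```text
t 43.525 grasp [ 600.899 -142.684  349.73 ] yaw 0.06889303053512541 tilt 0.0013764039502550045 F [ 0.215 -0.258 -0.145] M [ 0.008  0.084 -0.01 ] op 87.88915673518667
t 43.575 grasp [ 600.93  -142.421  350.205] yaw 0.06948287395064212 tilt 0.0010015448477741766 F [ 0.291 -0.121 -0.475] M [-0.036  0.034  0.003] op 87.71335752981669
```

View pics/w38.png

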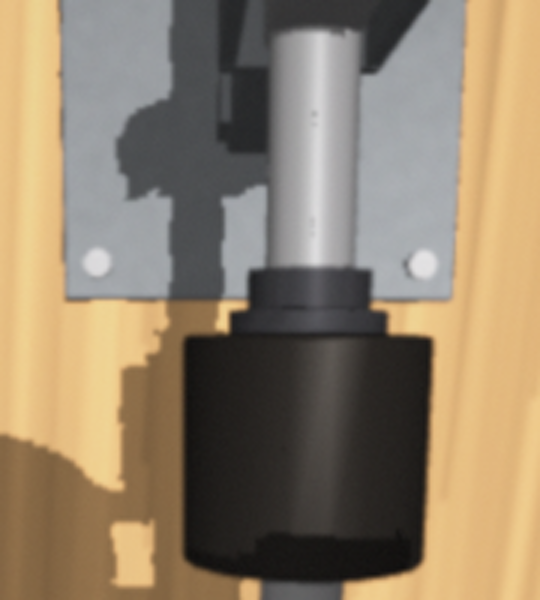

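View pics/s38.png

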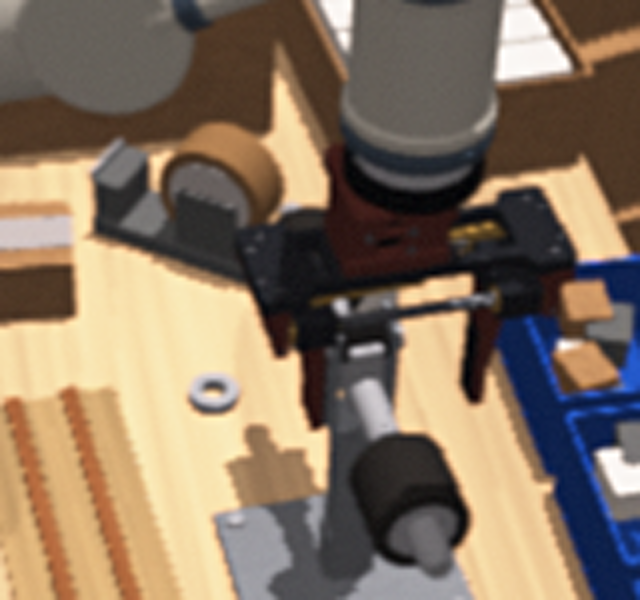

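```bash
python3 -c "
from workcell import bot; print(bot.close_job())"
```

```text
the job is handed in; nothing more can be done
None
```

All three rollers are on the bar, loaded in the order asked: narrow on the left, wide on the right, then the second narrow on the left. I handed the job in at about 43.6 s.

- **Seating:** each roller was slid on until it lightly touched the collar or the roller already there, at about 5–7 N. The last pictures from above show no gap at either collar or between the two narrow rollers.
- **Easing the weight on:** I lowered each roller along the bar's arc until the vertical force on the gripper was about zero, then opened the fingers. No picture showed a swing after a release.
- **Tilt along the way:** the gripper was tilted to match the bar when I let go, at about -0.09 rad after the first roller and +0.08 rad after the wide one.
- **Final level:** in the side view the right tip is in the same place as it was on the empty bar, so I judge the bar level to within about 0.01 rad. An automatic image match meant to confirm this failed, because the roller now changes the scene there, so the level check is by eye.
- **Disagreements:** the cameras and the arm's own position readings differed by 1–2 mm (up to about 5 mm on some y positions), so I lined up each roller from the wrist images. While I was easing the wide roller down I nudged it the wrong way; the side force reached about 6 N before I corrected it.
- **Everything else:** the robot ended clear of the bar, and nothing else on the bench was touched as far as the pictures show.

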